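# Load a specimen carrier under the microscope objective

### The arm

A 6-joint arm with a two-finger parallel gripper is mounted at the origin on the work surface. World frame = base frame: x ahead of the robot, y to its left, z up, the work surface at z = 0. Lengths are in m, angles in rad, forces in N, time in s.
With the tool pointing down it reaches from about 0.3 to 0.775 m from the base axis. Payload 14.6 kg.
Tool frame: the origin (TCP) lies at the very end of the fingers, on their centre line; the grasp point (between the pads) lies 19 mm behind it; z points along the fingers, y is the direction in which the jaws open and shut (so a half turn about z gives the same grasp; the last joint's range is limited). The gripper opens to 94 mm and grips with 3 to 60 N. Pads are 16 mm wide; open, the fingers measure 119 mm over their backs; the gripper's body (75 mm by 177 mm) begins 78 mm behind the grasp point.
Start: joints at [1.078, 0.3, 1.521, -0, 1.321, -0.067], TCP at [0.227, 0.501, 0.205] pointing down, gripper open.
Joint ranges: [-3.03, 3.03], [-0.79, 2.21], [0.23, 2.52], [-1.04, 4.18], [0, 3.07], [-2.55, 2.55]. Speed limits (rad/s): [2.22, 2.22, 2.57, 3.14, 3.14, 3.14].

### API

Orientations are given as [roll, pitch, yaw] about the fixed x, y, z axes, in that order (R = Rz(yaw) Ry(pitch) Rx(roll)).
In Python, from station import ctrl, vision, ticket gives the robot as it stands.
- The arm moves only by the tool step_arm, never from a script. Its argument "steps" is a list of rows, each an object of numbers: "x", "y", "z": the shift along the tool's x, y, z in m; "ax", "ay", "az": the turn, a rotation vector about the tool's x, y, z in degrees; "claw": the finger opening in m, from 0 to 0.094. A call has 1 to 5 rows; each row shifts and turns the pose as measured when the row begins, along the tool's axes as they then stand; what a row does not reach is not made up. A row lasts 1/12 s, in which the tool goes at most 41.7 mm and 7.16 degrees, less where a joint would pass 70% of its speed; a pose out of reach is approached as far as the arm can. A call with a gripper value outside its range is refused whole. The fingers move at their own pace and stop on an object; "grip_force" is the grip in N (left out, the last holds). Time passes only in rows, so rows that do not move let the fingers close. It gives the time, the measured TCP pose, the force and the opening at its end, in the units of the state.
- ctrl.get_obs(): the state, without advancing time (a new reading comes with each control period).
- vision.camera(name): name is "scene" or "top" or "wrist"; returns (picture, depth): 420x560x3 uint8, red, green, blue; 420x560 float32, m along the optical axis (not along the pixel's ray), 0 where there is no reading.
- vision.camera_params(name): a dict with "fov_y" (degrees; the focal length in pixels is half the picture's height over the tangent of half this angle, whatever the lens; pixels are square), "cx", "cy" (the principal point, pixels), "k1" (the pictures are not rectified: a ray, as slopes to the right and down, at radius r is drawn at 1 + k1 r^2 times it, then the intrinsics apply), "origin" and "attitude" of the camera in the world; the wrist camera has in their place "mount" (4x4, takes a point from camera to tool coordinates, whose origin is the TCP and whose axes are the flange's). Camera axes: x right, y up, looking along -z (the intrinsics and any distortion apply to the point x, -y, -z); pixel columns grow to the right and rows downward; lengths in m; the calibration is good to about 2 mm. A picture is of the moment at which its call begins: read the wrist's pose just before it. camera_params takes no time and is no camera call.
- ticket.hand_in(): hands the job in, once; it reports no verdict.
The state is a dict: "time_s": time; "qpos": joint angles; "joint_vel": joint speeds; "tau": joint torques, N m; "ee_pos": TCP position; "eef_rot": TCP orientation; "force": force on the tool from outside, world axes, zero at the start; "moment": the same for the moment, N m; "grip_width": finger opening in m.
Only numpy, scipy, OpenCV 4.12 (cv2) and the standard library are available. Lean on these libraries where they do the work, as an engineer would, in place of code of your own. Each camera call takes 0.05 s, during which the arm holds its last target.

### The job

Pick up the green specimen carrier from the bench by its blue fin, set it between the guide rails at the open (robot-side) end of the microscope stage, dish end first, and slide it under the objective until it is fully home against the red end stop, lying flat on the stage. Then let go. Do not knock the objective, and leave the test-tube rack, the blue canister and the jar where they are.

Things in the scene. Friction and masses are not known exactly. Their poses are not given: they have to be found in the camera images.
- carrier_fin (a point): Middle of the carrier's upright blue fin, 44 long (x) x 12 thick (y) mm; this point is 40 mm above the carrier's underside, the fin's top 56 mm. Carrier: green metal plate 182 x 70 x 6 mm, about 250 g, flat on the bench; x runs along it to its nose (dish end), z up. The point is on the centre line, 25 mm ahead of the rear edge; the balance point is about 40 mm ahead of it.
- carrier_dish (a point): Point on the carrier's underside below the centre of the glass dish with the red specimen: 125 mm ahead (x) of the fin's centre, 32 mm behind the nose, same axes as the fin. The dish is fixed to the plate, 48 mm in diameter (collar 58 mm), its top 18 mm above the underside.
- stage_home (a point): Point on top of the black deck of the fixed, rigid microscope, on the optical axis, 100 mm above the bench. The carrier is home when carrier_dish lies here with the same axes. x is the sliding direction, from the open end to the stop; z up. The deck is 130 mm wide, from x = -150 to +40 mm. The column (65 x 60 mm, 405 mm tall) stands 165 mm to +y, its arm over the stage from 180 mm above the deck.
- stage_mouth (a point): Middle of the open end of the deck, on its top, 150 mm before stage_home, same axes. Two steel rails 6 mm high, 76 mm apart inside, run on the deck from 40 mm ahead of this point to the stop; over those first 40 mm they flare out to a mouth about 100 mm wide.
- stage_stop (a point): Middle of the foot of the red end stop's face, 32 mm beyond stage_home in x, same axes; the stop is 10 mm high and 96 mm wide. The carrier's nose meets it when home.
- objective: Ring-lit objective, fixed over the stage on the optical axis: a grey ring 76 mm in diameter and 22 mm tall, its underside 27 mm above the deck (9 mm above the passing dish), with a 44 mm barrel above it and a 72 mm black turret from 99 mm above the deck. Body origin: on the bench on the optical axis, same axes as stage_home.
- tube_rack: Bystander: white test-tube rack with glass tubes, 80 x 160 mm, 150 mm tall; origin at the centre of its underside.
- canister: Bystander: blue metal canister, 93 mm diameter, 98 mm tall; origin at the centre of its underside.
- reagent: Bystander: amber glass jar with white cap, 60 mm diameter, 130 mm tall; origin at the centre of its underside.
Mind the look-alikes: they are no part of the job. Leave any purple look-alike of the part that bears carrier_fin alone.

How it is judged:
By the outcome, as a careful person would: the job done as asked, in the order asked, and still so for the second after the job is handed in, with the robot touching nothing.
It also fails if it takes over 42 s, if anything falls off the work surface, if the arm or the gripper's body presses on something with over 40 N, if the wrist force passes 120 N, or if a joint passes its speed limit or range.

## Working session

There is one attempt and no reset: what is moved stays moved. The work goes in short steps, Python scripts to look and compute and a tool call to move; the robot and the scene stay as the last step left them, time stands still between calls to the robot, and variables do not carry over. Pictures are saved under pics/ and viewed, and the job is handed in when it is done.

Besides the shell and the picture viewer there is one more tool, called in YAML: its name, and indented under it one key for each argument. step_arm: Moves the arm, as the interface text tells. Its arguments: {"type":"object","properties":{"steps":{"type":"array"},"grip_force":{"type":"number"}},"required":["steps"]}

```bash
mkdir -p pics; ls
cat > h.py <<'E'
import numpy as np, cv2
from station import ctrl, vision, ticket
def save(n,p): cv2.imwrite(f'pics/{n}.png',cv2.cvtColor(p,cv2.COLOR_RGB2BGR))
E
python3 - <<'E'
from h import *
o=ctrl.get_obs(); print(o)
for n in ['scene','top','wrist']:
    print(n,vision.camera_params(n))
for n in ['scene','top']:
    p,d=vision.camera(n); save(n+'0',p); np.savez(n+'0.npz',p=p,d=d)
E
```

```text
pics
{'time_s': 0.0, 'qpos': array([ 1.07839086e+00,  3.00497039e-01,  1.52159348e+00, -2.01464729e-05,
        1.32071318e+00, -6.66009988e-02]), 'joint_vel': array([-0.00232193,  0.00088063, -0.00068914, -0.00034144, -0.00027081,
       -0.00079804]), 'tau': array([ 8.91903583e-04, -5.31808662e+01, -3.52730048e+01,  7.08295754e-02,
        2.44613760e-02, -4.78972015e-05]), 'ee_pos': array([0.22705823, 0.50064423, 0.20486687]), 'eef_rot': array([-3.14038300e+00, -6.11265949e-05,  2.71579314e+00]), 'force': array([ 0.36221782, -0.05046027, -0.10902384]), 'moment': array([-0.00885436, -0.02777095,  0.02400834]), 'grip_width': 0.09375129832276001}
scene {'fov_y': 44.9967501473554, 'cx': 274.35870279336166, 'cy': 204.2782818556061, 'k1': -0.1565649977770943, 'origin': array([1.355739  , 0.70246112, 1.09166441]), 'attitude': array([0.83387415, 0.01271735, 2.33555555])}
top {'fov_y': 43.07684564296058, 'cx': 278.4860745927212, 'cy': 216.84069075004615, 'k1': -0.1578855951542562, 'origin': array([ 0.26189866, -0.05966345,  1.49700217]), 'attitude': array([ 0.20242993, -0.00517617, -1.57473914])}
wrist {'fov_y': 71.91164120224914, 'cx': 277.36058601641963, 'cy': 210.53787082815285, 'k1': -0.056057785603091055, 'mount': array([[-8.11249916e-04,  9.70965583e-01,  2.39217846e-01,
         7.00433933e-02],
       [ 9.99999660e-01,  7.51794834e-04,  3.39785394e-04,
         2.94782666e-04],
       [ 1.50077183e-04,  2.39218040e-01, -9.70965863e-01,
        -1.79421976e-01],
       [ 0.00000000e+00,  0.00000000e+00,  0.00000000e+00,
         1.00000000e+00]])}
```

View pics/scene0.png

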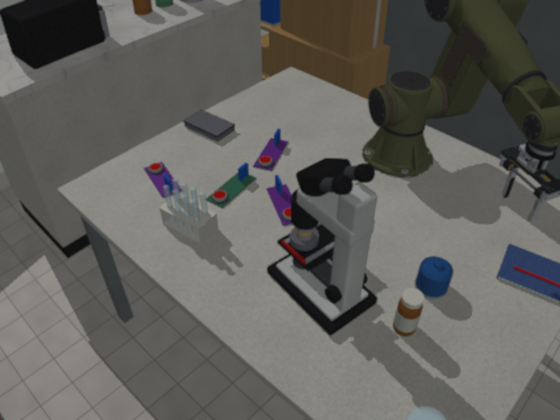

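View pics/top0.png

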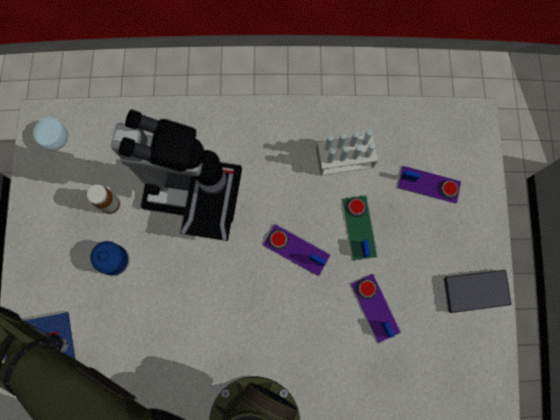

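Candidates in the top view are the green carrier (358,228) and purple look-alikes at (296,250), (375,308) and (430,185). I choose the green one. Next I check it in close crops and measure.

```bash
cat >> h.py <<'E'
from scipy.spatial.transform import Rotation as Rn
def rays(name,uv,obs=None):
    c=vision.camera_params(name); f=210/np.tan(np.radians(c['fov_y']/2))
    uv=np.atleast_2d(np.asarray(uv,float))
    K=np.array([[f,0,c['cx']],[0,f,c['cy']],[0,0,1]])
    n=cv2.undistortPointsIter(uv.reshape(-1,1,2),K,np.array([c['k1'],0,0,0,0]),None,None,(3,100,1e-10)).reshape(-1,2)
    d=np.c_[n[:,0],-n[:,1],-np.ones(len(n))]
    if 'mount' in c:
        T=np.eye(4);T[:3,:3]=Rn.from_euler('xyz',obs['eef_rot']).as_matrix();T[:3,3]=obs['ee_pos']
        M=T@c['mount']; return M[:3,3],d@M[:3,:3].T
    R=Rn.from_euler('xyz',c['attitude']).as_matrix()
    return np.array(c['origin']),d@R.T
def onz(name,uv,z,obs=None):
    o,d=rays(name,uv,obs); return o+d*((z-o[2])/d[:,2])[:,None]
def bydepth(name,uv,dep,obs=None):
    o,d=rays(name,uv,obs); return o+d*np.asarray(dep).reshape(-1,1)
def cloud(name,dep,obs=None):
    v,u=np.mgrid[0:420,0:560]; return bydepth(name,np.c_[u.ravel(),v.ravel()],dep.ravel(),obs).reshape(420,560,3)
E
python3 - <<'E'
from h import *
t=np.load('top0.npz');p=t['p'];d=t['d'];P=cloud('top',d)
hsv=cv2.cvtColor(p,cv2.COLOR_RGB2HSV)
H,S,V=[hsv[...,i].astype(int) for i in range(3)]
m=(H>60)&(H<90)&(S>90); m[:190]=0;m[265:]=0;m[:,335:]&=True;m[:,:335]=0;m[:,385:]=0
g=P[m];print('green n',m.sum(),np.median(g,0), g.min(0),g.max(0))
vv,uu=np.nonzero(m);pts=onz('top',np.c_[uu,vv],0.006)
r=cv2.minAreaRect(pts[:,:2].astype(np.float32));print(r,cv2.boxPoints(r))
rm=((H<8)|(H>172))&(S>150)&(V>100); 
n,l,st,c=cv2.connectedComponentsWithStats(rm.astype(np.uint8))
for i in range(1,n):
    if 15<st[i,4]<2000: print('red',st[i],c[i],onz('top',c[i],.015),np.median(P[l==i],0))
bm=(H>100)&(H<125)&(S>150)
n,l,st,c=cv2.connectedComponentsWithStats(bm.astype(np.uint8))
for i in range(1,n):
    if 15<st[i,4]<2000: print('blue',st[i],c[i],onz('top',c[i],.05),np.median(P[l==i],0))
save('c1',cv2.resize(np.vstack([p[185:275,320:400]]),None,fx=6,fy=6,interpolation=cv2.INTER_CUBIC))
save('c2',cv2.resize(p[95:250,105:260],None,fx=3.8,fy=3.8,interpolation=cv2.INTER_CUBIC))
np.set_printoptions(precision=3,suppress=True)
s=np.load('scene0.npz')['p'];save('c3',cv2.resize(s[210:330,250:390],None,fx=5,fy=5,interpolation=cv2.INTER_CUBIC)[:600])
E
```

```text
green n 944 [ 0.52532904 -0.29778399  0.00726651] [ 0.26189866 -0.34262672 -0.00379356] [ 0.62903291 -0.05966345  1.49700217]
((0.536945104598999, -0.29967641830444336), (0.17705877125263214, 0.06628672033548355), 8.200800895690918) [[ 0.44459334 -0.27950007]
 [ 0.45404866 -0.34510893]
 [ 0.6292969  -0.31985277]
 [ 0.6198416  -0.2542439 ]]
red [444 182  13  13 137] [450.         187.86861314] [[ 0.6513194  -0.57184192  0.015     ]] [ 0.64995308 -0.56975248  0.01969557]
red [350 200  14  13 146] [356.43150685 206.06164384] [[ 0.59694771 -0.2921742   0.015     ]] [ 0.59610944 -0.29104109  0.01984328]
red [271 232  15  14 155] [278.03225806 238.49677419] [[ 0.50368524 -0.06700793  0.015     ]] [ 0.50347328 -0.06689932  0.0197239 ]
red [361 281  14  15 160] [367.19375 288.2    ] [[ 0.36211418 -0.31519286  0.015     ]] [ 0.36218178 -0.31437296  0.01958547]
blue [401 170  19  11 134] [410.35074627 175.47014925] [[ 0.67841719 -0.44550597  0.05      ]] [ 0.67933116 -0.44674126  0.05097632]
blue [361 239   9  18 120] [365.2        247.88333333] [[ 0.4707405  -0.30720993  0.05      ]] [ 0.47075034 -0.30715485  0.05370438]
blue [ 91 242  36  33 909] [108.68316832 257.81408141] [[0.44407207 0.40362873 0.05      ]] [0.43931991 0.3925576  0.08437728]
blue [310 254  16  11  99] [317.38383838 259.15151515] [[ 0.44029877 -0.17435101  0.05      ]] [ 0.44002035 -0.1734411   0.05504411]
blue [ 28 313  46  45 608] [ 56.05756579 327.35855263] [[0.24979981 0.54569651 0.05      ]] [0.25542836 0.55347115 0.01272362]
blue [382 322  12  15 114] [387.61403509 329.        ] [[ 0.24882762 -0.36179038  0.05      ]] [ 0.24880336 -0.36146239  0.05374296]
```

View pics/c1.png

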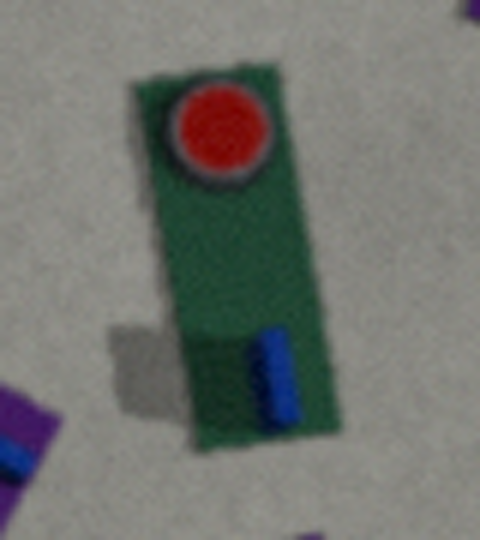

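View pics/c2.png

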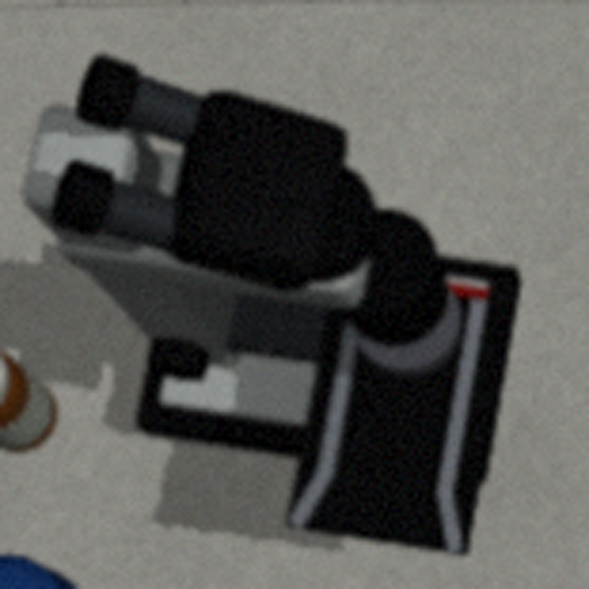

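View pics/c3.png

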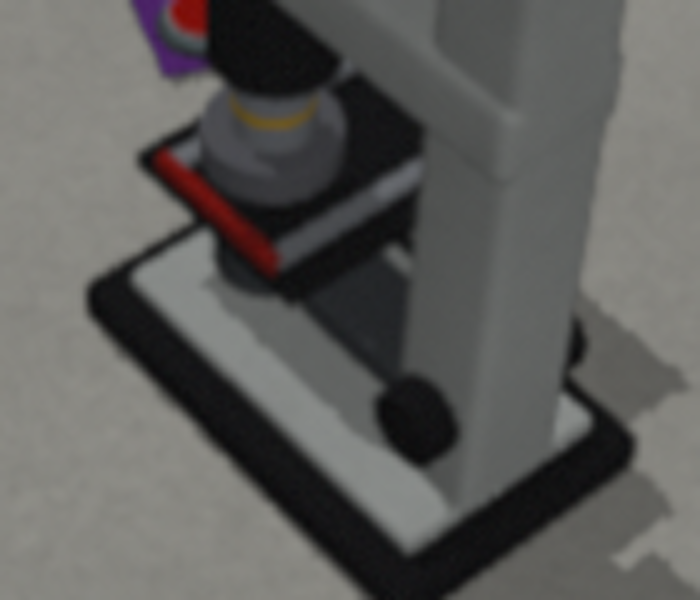

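The crop shows a green plate with the red dish at (356,206) and the blue fin at (365,248), nose towards +x, so the choice is confirmed. The stage shows the mouth near (181,234)–(227,240), the rails, and the red stop at about (228,171). Next I measure the stage.

Run:
```python
from h import *
np.set_printoptions(precision=4,suppress=True)
t=np.load('top0.npz');p=t['p'];P=cloud('top',t['d'])
R=P[...,0];
# deck band by depth
m=(P[...,2]>.09)&(P[...,2]<.112);m[:150]=0;m[250:]=0;m[:,:170]=0;m[:,250:]=0
hsv=cv2.cvtColor(p,cv2.COLOR_RGB2HSV);H,S,V=[hsv[...,i].astype(int) for i in range(3)]
vv,uu=np.nonzero(m);print(m.sum(),vv.min(),vv.max(),uu.min(),uu.max())
# crop corners
for name,q in [('frontleft',(290,527)),('frontright',(465,552)),('backright',(520,270))]:
    uv=(q[0]/3.8-.37+105,q[1]/3.8-.37+95);print(name,uv,onz('top',uv,.1))
# rails: bright low-sat pixels in deck area
rm=m&(V>75)
for v in range(172,242,4):
    us=np.nonzero(rm[v])[0]; print(v,us, V[v,us])
s=np.load('scene0.npz');ps=s['p'];PS=cloud('scene',s['d'])
for n,q in [('stopA',(155,155)),('stopB',(272,270))]:
    uv=(q[0]/5+250-.4,q[1]/5+210-.4);print(n,uv,onz('scene',uv,.11))
hs=cv2.cvtColor(ps,cv2.COLOR_RGB2HSV).astype(int)
k=((hs[...,0]<8)|(hs[...,0]>172))&(hs[...,1]>150);k[:230]=0;k[275:]=0;k[:,:270]=0;k[:,320:]=0
vv,uu=np.nonzero(k);q=onz('scene',np.c_[uu,vv],.105)
r=cv2.minAreaRect(q[:,:2].astype(np.float32));print('stop rect',k.sum(),r,np.median(PS[k],0))
print(cv2.boxPoints(r))
```

```text
2725 169 240 170 239
frontleft (180.94578947368421, 233.3142105263158) [[0.5044 0.1931 0.1   ]]
frontright (226.99842105263158, 239.89315789473685) [[0.4864 0.0692 0.1   ]]
backright (241.47210526315789, 165.68263157894737) [[0.692  0.0328 0.1   ]]
172 [231 232] [96 92]
176 [229 230 231] [102 108 103]
180 [228 229 230 231] [ 88 103 111  89]
184 [228 229 230] [100 108  97]
188 [227 228 229] [ 95 104 102]
192 [195 226 227 228 229] [ 78  94 105 102  78]
196 [193 194 195 196 225 226 227 228] [ 84 101 104  86  81 104 105  92]
200 [192 193 194 195 225 226 227] [ 78 103 107  96  98 104  97]
204 [192 193 194 224 225 226] [103 110  99  90 108 100]
208 [191 192 193 194 223 224 225] [ 93 101 102  76  94 103 104]
212 [190 191 192 193 222 223 224 225] [ 85 103 102  86  78 106 105  96]
216 [190 192 222 224] [ 99  98 104 109]
220 [188 189 190 191 221 222 223 224] [ 92 106 108  91  97 105 103  82]
224 [186 187 188 189 220 221 222 223] [ 97 102 107  90  85 103 109  98]
228 [183 184 185 186 221 222 223] [ 84 107 103 100  94 105 103]
232 [182 183 184 222 223 224] [ 85 101  89  96 105 100]
236 [222 223 224 225] [ 82 106 107 105]
240 [224] [85]
stopA (280.6, 240.6) [[0.6766 0.0566 0.11  ]]
stopB (304.0, 263.6) [[0.6949 0.156  0.11  ]]
stop rect 165 ((0.6785843372344971, 0.10393933951854706), (0.10384974628686905, 0.016903964802622795), 79.22293090820312) [0.6821 0.1087 0.1072]
[[0.6606 0.0545]
 [0.6772 0.0513]
 [0.6966 0.1534]
 [0.68   0.1565]]
```

Run:
```python
from h import *
np.set_printoptions(precision=4,suppress=True)
t=np.load('top0.npz');p=t['p'];hsv=cv2.cvtColor(p,cv2.COLOR_RGB2HSV);V=hsv[...,2].astype(float)
def rail(vr,u0f,w=5):
    out=[]
    for v in vr:
        u0=u0f(v);us=np.arange(int(u0)-w,int(u0)+w+1);wt=np.clip(V[v,us]-50,0,None)
        out.append(((us*wt).sum()/wt.sum(),v))
    return onz('top',out,.106)
Rr=rail(range(174,222),lambda v:230+(176-v)*.205)
Lr=rail(range(194,218),lambda v:194+(200-v)*.2)
for n,q in(('R',Rr),('L',Lr)):
    f=np.polyfit(q[:,0],q[:,1],1);print(n,np.degrees(np.arctan(f[0])),f,np.std(q[:,1]-np.polyval(f,q[:,0])))
    print(q[[0,-1]])
    print('y@.55,.6',np.polyval(f,[.55,.6]))
```

```text
R -8.193537668147757 [-0.144   0.1591] 0.0007067028837466333
[[0.6666 0.0621 0.106 ]
 [0.5365 0.0822 0.106 ]]
y@.55,.6 [0.0799 0.0727]
L -8.900182351583187 [-0.1566  0.2534] 0.0001712268417504312
[[0.611  0.1581 0.106 ]
 [0.5476 0.1679 0.106 ]]
y@.55,.6 [0.1672 0.1594]
```

```bash
cat >> h.py <<'E'
def plan(pos,yaw,n,roll=np.pi,pitch=0):
    o=ctrl.get_obs();p0=o['ee_pos'];R0=Rn.from_euler('xyz',o['eef_rot']);R1=Rn.from_euler('xyz',[roll,pitch,np.radians(yaw)])
    w=(R0.inv()*R1).as_rotvec();print('pos',p0,'eul',np.degrees(o['eef_rot']),'total mm',1e3*(np.array(pos)-p0),'tool mm',1e3*R0.inv().apply(np.array(pos)-p0),'rot',np.degrees(w),'t',o['time_s'],'F',o['force'])
    for i in range(n):
        R=R0*Rn.from_rotvec(w*i/n); print(i,np.round(R.inv().apply(np.array(pos)-p0)/n*1e3,1),np.round(np.degrees(w)/n,2))
E
python3 -c "
from h import *
np.set_printoptions(precision=4,suppress=True)
plan([.471,-.307,.19],187,22)"
```

```text
pos [0.2271 0.5007 0.205 ] eul [-179.9445   -0.005   155.6028] total mm [ 243.9388 -807.6902  -14.9593] tool mm [-555.7813 -634.7909   15.5259] rot [ -0.0527  -0.0201 -31.3972] t 0.1 F [ 0.1554 -0.5178  0.0485]
0 [-25.3 -28.9   0.7] [-0.   -0.   -1.43]
1 [-24.5 -29.5   0.7] [-0.   -0.   -1.43]
2 [-23.8 -30.1   0.7] [-0.   -0.   -1.43]
3 [-23.  -30.7   0.7] [-0.   -0.   -1.43]
4 [-22.3 -31.2   0.7] [-0.   -0.   -1.43]
5 [-21.5 -31.8   0.7] [-0.   -0.   -1.43]
6 [-20.7 -32.3   0.7] [-0.   -0.   -1.43]
7 [-19.9 -32.8   0.7] [-0.   -0.   -1.43]
8 [-19.1 -33.3   0.7] [-0.   -0.   -1.43]
9 [-18.2 -33.7   0.7] [-0.   -0.   -1.43]
10 [-17.4 -34.2   0.7] [-0.   -0.   -1.43]
11 [-16.5 -34.6   0.7] [-0.   -0.   -1.43]
12 [-15.6 -35.    0.7] [-0.   -0.   -1.43]
13 [-14.8 -35.4   0.7] [-0.   -0.   -1.43]
14 [-13.9 -35.7   0.7] [-0.   -0.   -1.43]
15 [-13.  -36.1   0.7] [-0.   -0.   -1.43]
16 [-12.1 -36.4   0.7] [-0.   -0.   -1.43]
17 [-11.2 -36.7   0.7] [-0.   -0.   -1.43]
18 [-10.3 -37.    0.7] [-0.   -0.   -1.43]
19 [ -9.3 -37.2   0.7] [-0.   -0.   -1.43]
20 [ -8.4 -37.4   0.7] [-0.   -0.   -1.43]
21 [ -7.5 -37.6   0.7] [-0.   -0.   -1.43]
```

step_arm:
  steps:
    - {"x": -0.025,"y": -0.029,"az": -1.4}
    - {"x": -0.025,"y": -0.029,"az": -1.4}
    - {"x": -0.024,"y": -0.03,"az": -1.4}
    - {"x": -0.023,"y": -0.031,"az": -1.4}
    - {"x": -0.022,"y": -0.031,"az": -1.4}

```text
validation failed for argument at $.st...
```

step_arm:
  steps:
    - {"x": -0.022,"y": -0.032,"az": -1.4}
    - {"x": -0.021,"y": -0.032,"az": -1.4}
    - {"x": -0.02,"y": -0.033,"az": -1.4}
    - {"x": -0.019,"y": -0.033,"az": -1.4}
    - {"x": -0.018,"y": -0.034,"az": -1.4}

```text
validation failed for argument at $.st...
```

step_arm:
  steps:
    - {"x": -0.017,"y": -0.034,"az": -1.4}
    - {"x": -0.017,"y": -0.035,"az": -1.4}
    - {"x": -0.016,"y": -0.035,"az": -1.4}
    - {"x": -0.015,"y": -0.035,"az": -1.4}
    - {"x": -0.014,"y": -0.036,"az": -1.4}

```text
validation failed for argument at $.st...
```

```bash
python3 -c "
from h import *
np.set_printoptions(precision=4,suppress=True)
plan([.471,-.307,.19],187,9); print(ctrl.get_obs()['qpos'])"
```

```text
pos [0.2271 0.5007 0.205 ] eul [-179.9445   -0.005   155.6028] total mm [ 243.9388 -807.6902  -14.9593] tool mm [-555.7813 -634.7909   15.5259] rot [ -0.0527  -0.0201 -31.3972] t 0.1 F [ 0.1554 -0.5178  0.0485]
0 [-61.8 -70.5   1.7] [-0.01 -0.   -3.49]
1 [-57.3 -74.2   1.7] [-0.01 -0.   -3.49]
2 [-52.7 -77.5   1.7] [-0.01 -0.   -3.49]
3 [-47.9 -80.6   1.7] [-0.01 -0.   -3.49]
4 [-42.9 -83.3   1.7] [-0.01 -0.   -3.49]
5 [-37.8 -85.8   1.7] [-0.01 -0.   -3.49]
6 [-32.5 -87.9   1.7] [-0.01 -0.   -3.49]
7 [-27.1 -89.8   1.7] [-0.01 -0.   -3.49]
8 [-21.6 -91.2   1.7] [-0.01 -0.   -3.49]
[ 1.0784  0.3004  1.5215  0.      1.3207 -0.0666]
```

Those calls were refused, possibly because every field is required. I'll try complete rows.

step_arm:
  steps:
    - {"x": -0.025,"y": -0.029,"z": 0.0,"ax": 0.0,"ay": 0.0,"az": -1.4,"claw": 0.094}

```text
time_s: 0.18
ee_pos: [0.2368, 0.4662, 0.2039]
eef_rot: [-3.14, -0.001, 2.742]
force: [1.2, -1.2, -0.2]
grip_width: 0.0941
```

step_arm:
  steps:
    - {"x": -0.025,"y": -0.029,"z": 0.0,"ax": 0.0,"ay": 0.0,"az": -1.4,"claw": 0.094}
    - {"x": -0.024,"y": -0.03,"z": 0.0,"ax": 0.0,"ay": 0.0,"az": -1.4,"claw": 0.094}
    - {"x": -0.023,"y": -0.031,"z": 0.0,"ax": 0.0,"ay": 0.0,"az": -1.4,"claw": 0.094}
    - {"x": -0.022,"y": -0.031,"z": 0.0,"ax": 0.0,"ay": 0.0,"az": -1.4,"claw": 0.094}
    - {"x": -0.022,"y": -0.032,"z": 0.0,"ax": 0.0,"ay": 0.0,"az": -1.4,"claw": 0.094}

```text
time_s: 0.6
ee_pos: [0.2931, 0.2757, 0.2014]
eef_rot: [-3.136, -0.003, 2.876]
force: [0.1, 0.9, -0.1]
grip_width: 0.094
```

step_arm:
  steps:
    - {"x": -0.021,"y": -0.032,"z": 0.0,"ax": 0.0,"ay": 0.0,"az": -1.4,"claw": 0.094}
    - {"x": -0.02,"y": -0.033,"z": 0.0,"ax": 0.0,"ay": 0.0,"az": -1.4,"claw": 0.094}
    - {"x": -0.019,"y": -0.033,"z": 0.0,"ax": 0.0,"ay": 0.0,"az": -1.4,"claw": 0.094}
    - {"x": -0.018,"y": -0.034,"z": 0.0,"ax": 0.0,"ay": 0.0,"az": -1.4,"claw": 0.094}
    - {"x": -0.017,"y": -0.034,"z": 0.0,"ax": 0.0,"ay": 0.0,"az": -1.4,"claw": 0.094}

```text
time_s: 1.02
ee_pos: [0.3502, 0.084, 0.2018]
eef_rot: [-3.136, -0.003, 3.007]
force: [0.7, 0.4, -0.8]
grip_width: 0.0941
```

step_arm:
  steps:
    - {"x": -0.017,"y": -0.035,"z": 0.0,"ax": 0.0,"ay": 0.0,"az": -1.4,"claw": 0.094}
    - {"x": -0.016,"y": -0.035,"z": 0.0,"ax": 0.0,"ay": 0.0,"az": -1.4,"claw": 0.094}
    - {"x": -0.015,"y": -0.035,"z": 0.0,"ax": 0.0,"ay": 0.0,"az": -1.4,"claw": 0.094}
    - {"x": -0.014,"y": -0.036,"z": 0.0,"ax": 0.0,"ay": 0.0,"az": -1.4,"claw": 0.094}
    - {"x": -0.013,"y": -0.036,"z": 0.0,"ax": 0.0,"ay": 0.0,"az": -1.4,"claw": 0.094}

```text
time_s: 1.43
ee_pos: [0.4099, -0.1092, 0.2029]
eef_rot: [-3.137, -0.002, 3.135]
force: [0.4, 0.1, 0.5]
grip_width: 0.0938
```

```bash
python3 -c "
from h import *
np.set_printoptions(precision=4,suppress=True)
plan([.471,-.307,.19],187,7); print(ctrl.get_obs()['qpos'])"
```

```text
pos [ 0.4099 -0.1092  0.2029] eul [-179.7151   -0.1157  179.6276] total mm [  61.1207 -197.8383  -12.8788] tool mm [ -62.4313 -197.371    13.7343] rot [-0.2771 -0.1339 -7.3721] t 1.4333 F [0.3791 0.1095 0.5404]
0 [ -8.9 -28.2   2. ] [-0.04 -0.02 -1.05]
1 [ -8.4 -28.4   1.9] [-0.04 -0.02 -1.05]
2 [ -7.9 -28.5   1.9] [-0.04 -0.02 -1.05]
3 [ -7.3 -28.6   1.9] [-0.04 -0.02 -1.05]
4 [ -6.8 -28.8   1.9] [-0.04 -0.02 -1.05]
5 [ -6.3 -28.9   1.9] [-0.04 -0.02 -1.05]
6 [ -5.8 -29.    1.9] [-0.04 -0.02 -1.05]
[-0.3432  0.0178  1.8542 -0.0056  1.2699 -1.9059]
```

step_arm:
  steps:
    - {"x": -0.009,"y": -0.034,"z": 0.002,"ax": 0.0,"ay": 0.0,"az": -1.2,"claw": 0.094}
    - {"x": -0.009,"y": -0.034,"z": 0.002,"ax": 0.0,"ay": 0.0,"az": -1.2,"claw": 0.094}
    - {"x": -0.009,"y": -0.034,"z": 0.002,"ax": 0.0,"ay": 0.0,"az": -1.2,"claw": 0.094}
    - {"x": -0.008,"y": -0.034,"z": 0.002,"ax": 0.0,"ay": 0.0,"az": -1.2,"claw": 0.094}
    - {"x": -0.008,"y": -0.034,"z": 0.002,"ax": 0.0,"ay": 0.0,"az": -1.2,"claw": 0.094}

```text
time_s: 1.85
ee_pos: [0.4589, -0.2881, 0.1923]
eef_rot: [-3.138, -0.003, -3.04]
force: [0.8, 1.3, 1.1]
grip_width: 0.0942
```

step_arm:
  steps:
    - {"x": -0.008,"y": -0.027,"z": 0.002,"ax": 0.0,"ay": 0.0,"az": -1.2,"claw": 0.094}
    - {"x": 0.0,"y": 0.0,"z": 0.0,"ax": 0.0,"ay": 0.0,"az": 0.0,"claw": 0.094}

```text
time_s: 2.02
ee_pos: [0.4697, -0.3203, 0.1883]
eef_rot: [-3.139, -0.005, -3.021]
force: [-0.7, 0.0, -0.6]
grip_width: 0.0939
```

Run:
```python
from h import *
np.set_printoptions(precision=4,suppress=True)
plan([.471,-.307,.19],187,1)
o=ctrl.get_obs();print(o['qpos'],o['joint_vel'])
p,d=vision.camera('wrist');save('w1',p);np.savez('w1.npz',p=p,d=d,pos=o['ee_pos'],rot=o['eef_rot'])
```

```text
pos [ 0.4697 -0.3203  0.1883] eul [-179.8302   -0.2806 -173.0684] total mm [ 1.2951 13.2893  1.7413] tool mm [-2.8809 13.0306 -1.7941] rot [-0.1696 -0.2807 -0.068 ] t 2.0167 F [-0.7437  0.0121 -0.5569]
0 [-2.9 13.  -1.8] [-0.17 -0.28 -0.07]
[-0.6602  0.356   1.4875 -0.0058  1.2995 -2.3505] [ 0.0075 -0.0258  0.0545  0.0079 -0.0003  0.0381]
```

View pics/w1.png

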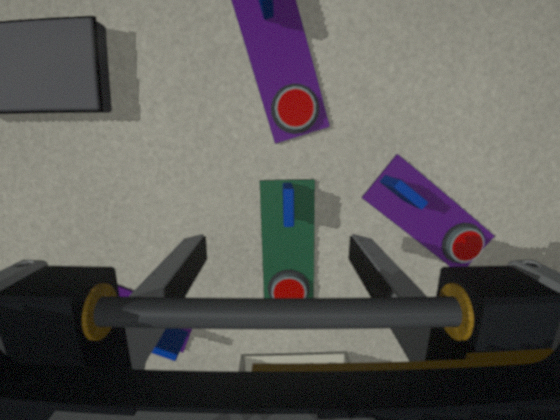

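The wrist view shows the green carrier between the fingers, fin at (289,205) and dish at (289,292).

Run:
```python
from h import *
np.set_printoptions(precision=4,suppress=True)
w=np.load('w1.npz');p=w['p'];o={'ee_pos':w['pos'],'eef_rot':w['rot']}
P=cloud('wrist',w['d'],o)
hsv=cv2.cvtColor(p,cv2.COLOR_RGB2HSV).astype(int);H,S,V=[hsv[...,i] for i in range(3)]
b=(H>100)&(H<125)&(S>140);b[:,:270]=0;b[:,310:]=0;b[:175]=0;b[235:]=0
top=b&(P[...,2]>.048)
for n,k in(('all',b),('top',top)):
    vv,uu=np.nonzero(k);q=onz('wrist',np.c_[uu,vv],.056,o);r=cv2.minAreaRect(q[:,:2].astype(np.float32));print(n,k.sum(),r,np.median(P[k],0))
r=((H<8)|(H>172))&(S>150)&(V>100);r[:,:262]=0;r[:,315:]=0;r[:265]=0
vv,uu=np.nonzero(r);c=[(uu.min()+uu.max())/2,(vv.min()+vv.max())/2];print('dish',c,onz('wrist',[c],.016,o),uu.min(),uu.max(),vv.min(),vv.max())
g=(H>60)&(H<95)&(S>80);g[:178]=0;g[265:]=0;g[:,:250]=0;g[:,330:]=0
cl=[]
for v in range(185,262,3):
    u=np.nonzero(g[v])[0]
    a=onz('wrist',[[u.min(),v],[u.max(),v]],.006,o);cl.append((a.mean(0)[:2],np.linalg.norm(a[1]-a[0])))
C=np.array([x[0] for x in cl]);f=np.polyfit(C[:,0],C[:,1],1);print('plate heading',np.degrees(np.arctan(f[0])),'y at .471',np.polyval(f,.471),np.median([x[1] for x in cl]))
v=np.nonzero(g.sum(1)>10)[0].min();print('rear edge',onz('wrist',[[289,v]],.006,o))
```

```text
all 465 ((0.46811485290527344, -0.3077794909477234), (0.04861709848046303, 0.012251623906195164), 7.14929723739624) [ 0.4685 -0.3083  0.0559]
top 414 ((0.4704025983810425, -0.30810901522636414), (0.04423128813505173, 0.01108473725616932), 7.607615947723389) [ 0.4695 -0.3078  0.056 ]
dish [np.float64(288.5), np.float64(288.0)] [[ 0.59   -0.2905  0.016 ]] 274 303 279 297
plate heading 8.163113580476015 y at .471 -0.3075633882862359 0.066082418078239
rear edge [[ 0.4471 -0.3082  0.006 ]]
```

```bash
python3 -c "
from h import *
np.set_printoptions(precision=4,suppress=True)
plan([.4755,-.3072,.021],187.6,5)"
```

```text
pos [ 0.4692 -0.3186  0.1883] eul [-179.8739   -0.3017 -173.1157] total mm [   6.3058   11.3698 -167.252 ] tool mm [ -8.5037  10.9001 167.186 ] rot [-0.1243 -0.3025 -0.7154] t 2.0667 F [ 0.2504 -0.1286 -0.9713]
0 [-1.7  2.2 33.4] [-0.02 -0.06 -0.14]
1 [-1.7  2.2 33.4] [-0.02 -0.06 -0.14]
2 [-1.6  2.1 33.4] [-0.02 -0.06 -0.14]
3 [-1.6  2.1 33.4] [-0.02 -0.06 -0.14]
4 [-1.6  2.1 33.4] [-0.02 -0.06 -0.14]
```

step_arm:
  steps:
    - {"x": -0.008,"y": 0.011,"z": 0.025,"ax": -0.1,"ay": -0.3,"az": -0.7,"claw": 0.06}
    - {"x": 0.0,"y": 0.0,"z": 0.03,"ax": 0.0,"ay": 0.0,"az": 0.0,"claw": 0.06}
    - {"x": 0.0,"y": 0.0,"z": 0.025,"ax": 0.0,"ay": 0.0,"az": 0.0,"claw": 0.06}
    - {"x": 0.0,"y": 0.0,"z": 0.0,"ax": 0.0,"ay": 0.0,"az": 0.0,"claw": 0.06}

```text
time_s: 2.4
ee_pos: [0.4756, -0.3041, 0.1065]
eef_rot: [-3.14, 0.002, -3.01]
force: [-1.0, 0.2, -0.4]
grip_width: 0.0707
```

```bash
python3 -c "
from h import *
np.set_printoptions(precision=4,suppress=True)
plan([.4755,-.3072,.021],187.6,4)"
```

```text
pos [ 0.4756 -0.3041  0.1065] eul [-179.9365    0.0909 -172.4702] total mm [ -0.0567  -3.09   -85.5022] tool mm [ 0.5968 -2.9611 85.5047] rot [-0.0636  0.0908 -0.0702] t 2.4 F [-0.9865  0.2129 -0.3609]
0 [ 0.1 -0.7 21.4] [-0.02  0.02 -0.02]
1 [ 0.1 -0.7 21.4] [-0.02  0.02 -0.02]
2 [ 0.1 -0.8 21.4] [-0.02  0.02 -0.02]
3 [ 0.1 -0.8 21.4] [-0.02  0.02 -0.02]
```

step_arm:
  steps:
    - {"x": 0.0,"y": -0.003,"z": 0.02,"ax": 0.0,"ay": 0.0,"az": 0.0,"claw": 0.05}
    - {"x": 0.0,"y": 0.0,"z": 0.025,"ax": 0.0,"ay": 0.0,"az": 0.0,"claw": 0.05}
    - {"x": 0.0,"y": 0.0,"z": 0.025,"ax": 0.0,"ay": 0.0,"az": 0.0,"claw": 0.05}
    - {"x": 0.0,"y": 0.0,"z": 0.01,"ax": 0.0,"ay": 0.0,"az": 0.0,"claw": 0.05}
    - {"x": 0.0,"y": 0.0,"z": 0.0,"ax": 0.0,"ay": 0.0,"az": 0.0,"claw": 0.05}

```text
time_s: 2.82
ee_pos: [0.4776, -0.3047, 0.0302]
eef_rot: [-3.138, 0.005, -3.008]
force: [-0.5, -0.2, 0.5]
grip_width: 0.05
```

```bash
python3 -c "
from h import *
np.set_printoptions(precision=4,suppress=True)
plan([.4755,-.3072,.021],187.6,1)"
```

```text
pos [ 0.4776 -0.3047  0.0302] eul [-179.7802    0.2723 -172.3674] total mm [-2.1232 -2.5353 -9.1882] tool mm [ 2.4848 -2.1956  9.185 ] rot [-0.2197  0.2724  0.0321] t 2.8167 F [-0.4539 -0.2252  0.5469]
0 [ 2.5 -2.2  9.2] [-0.22  0.27  0.03]
```

step_arm:
  steps:
    - {"x": 0.003,"y": -0.003,"z": 0.008,"ax": -0.2,"ay": 0.3,"az": 0.0,"claw": 0.04}
    - {"x": 0.0,"y": 0.0,"z": 0.002,"ax": 0.0,"ay": 0.0,"az": 0.0,"claw": 0.03}
    - {"x": 0.0,"y": 0.0,"z": 0.0,"ax": 0.0,"ay": 0.0,"az": 0.0,"claw": 0.025}

```text
time_s: 3.07
ee_pos: [0.4763, -0.3087, 0.0236]
eef_rot: [-3.139, 0.002, -3.008]
force: [0.2, -0.2, -0.2]
grip_width: 0.0334
```

```bash
python3 -c "
from h import *
np.set_printoptions(precision=4,suppress=True)
plan([.4755,-.3075,.021],187.6,1)"
```

```text
pos [ 0.4763 -0.3087  0.0236] eul [-179.8409    0.1034 -172.3322] total mm [-0.8188  1.2037 -2.6029] tool mm [0.6556 1.3094 2.5981] rot [-0.1591  0.1035  0.0677] t 3.0667 F [ 0.1888 -0.1716 -0.1688]
0 [0.7 1.3 2.6] [-0.16  0.1   0.07]
```

Close now.

step_arm:
  steps:
    - {"x": 0.0,"y": 0.001,"z": 0.0025,"ax": -0.1,"ay": 0.1,"az": 0.0,"claw": 0.02}
    - {"x": 0.0,"y": 0.0,"z": 0.0,"ax": 0.0,"ay": 0.0,"az": 0.0,"claw": 0.005}
    - {"x": 0.0,"y": 0.0,"z": 0.0,"ax": 0.0,"ay": 0.0,"az": 0.0,"claw": 0.0}
    - {"x": 0.0,"y": 0.0,"z": 0.0,"ax": 0.0,"ay": 0.0,"az": 0.0,"claw": 0.0}
    - {"x": 0.0,"y": 0.0,"z": 0.0,"ax": 0.0,"ay": 0.0,"az": 0.0,"claw": 0.0}
  grip_force: 60

```text
time_s: 3.48
ee_pos: [0.4771, -0.3084, 0.0237]
eef_rot: [-3.138, 0.002, -3.008]
force: [0.0, -0.0, -1.8]
grip_width: 0.0119
```

step_arm:
  steps:
    - {"x": 0.0,"y": 0.0,"z": 0.0,"ax": 0.0,"ay": 0.0,"az": 0.0,"claw": 0.0}
    - {"x": 0.0,"y": 0.0,"z": 0.0,"ax": 0.0,"ay": 0.0,"az": 0.0,"claw": 0.0}

```text
time_s: 3.65
ee_pos: [0.477, -0.3083, 0.0237]
eef_rot: [-3.138, 0.002, -3.008]
force: [0.2, -0.8, -2.3]
grip_width: 0.0119
```

```bash
python3 -c "
from h import *
np.set_printoptions(precision=4,suppress=True)
o=ctrl.get_obs();print(o['ee_pos'],np.degrees(o['eef_rot']),o['force'],o['moment'],o['grip_width'])"
```

```text
[ 0.477  -0.3083  0.0237] [-179.8164    0.127  -172.3489] [ 0.2453 -0.8162 -2.2743] [ 0.0271  0.0946 -0.0121] 0.011865077152745257
```

step_arm:
  steps:
    - {"x": 0.0,"y": 0.0,"z": -0.008,"ax": 0.0,"ay": 0.0,"az": 0.0,"claw": 0.0}
    - {"x": 0.0,"y": 0.0,"z": -0.015,"ax": 0.0,"ay": 0.0,"az": 0.0,"claw": 0.0}
    - {"x": 0.0,"y": 0.0,"z": -0.02,"ax": 0.0,"ay": 0.0,"az": 0.0,"claw": 0.0}
    - {"x": 0.0,"y": 0.0,"z": -0.02,"ax": 0.0,"ay": 0.0,"az": 0.0,"claw": 0.0}
    - {"x": 0.0,"y": 0.0,"z": -0.02,"ax": 0.0,"ay": 0.0,"az": 0.0,"claw": 0.0}

```text
time_s: 4.07
ee_pos: [0.4747, -0.3066, 0.1069]
eef_rot: [3.138, -0.004, -3.008]
force: [0.1, 0.3, -2.0]
grip_width: 0.0116
```

step_arm:
  steps:
    - {"x": 0.0,"y": 0.0,"z": -0.02,"ax": 0.0,"ay": 0.0,"az": 0.0,"claw": 0.0}
    - {"x": 0.0,"y": 0.0,"z": -0.02,"ax": 0.0,"ay": 0.0,"az": 0.0,"claw": 0.0}
    - {"x": 0.0,"y": 0.0,"z": -0.015,"ax": 0.0,"ay": 0.0,"az": 0.0,"claw": 0.0}
    - {"x": 0.0,"y": 0.0,"z": -0.01,"ax": 0.0,"ay": 0.0,"az": 0.0,"claw": 0.0}
    - {"x": 0.0,"y": 0.0,"z": 0.0,"ax": 0.0,"ay": 0.0,"az": 0.0,"claw": 0.0}

```text
time_s: 4.48
ee_pos: [0.4755, -0.3071, 0.1823]
eef_rot: [-3.14, 0.001, -3.008]
force: [-0.1, 0.0, -1.6]
grip_width: 0.0121
```

Run:
```python
from h import *
np.set_printoptions(precision=4,suppress=True)
o=ctrl.get_obs();print(o['qpos'],o['ee_pos'],np.degrees(o['eef_rot']),o['force'],o['moment'],o['grip_width'])
p,d=vision.camera('wrist');save('w2',p);np.savez('w2.npz',p=p,d=d,pos=o['ee_pos'],rot=o['eef_rot'])
P=cloud('wrist',d,o)
R=Rn.from_euler('xyz',o['eef_rot']).as_matrix();Q=(P-o['ee_pos'])@R  # tool coords
hsv=cv2.cvtColor(p,cv2.COLOR_RGB2HSV).astype(int);H,S,V=[hsv[...,i] for i in range(3)]
g=(H>60)&(H<95)&(S>80)&(Q[...,2]<.06)&(Q[...,2]>-.02);print(g.sum())
q=Q[g];A=np.c_[q[:,0],q[:,1],np.ones(len(q))];f=np.linalg.lstsq(A,q[:,2],rcond=None)[0];print('plane z_tool=',f,'slopes deg',np.degrees(np.arctan(f[:2])),q.min(0),q.max(0))
```

```text
[-0.6377  0.3537  1.5049 -0.0009  1.2812 -2.3418] [ 0.4755 -0.3071  0.1823] [-179.8914    0.0399 -172.3477] [-0.1233  0.013  -1.6427] [ 0.0065 -0.0217  0.0136] 0.012073644690562676
4554
plane z_tool= [-0.0027 -0.0024  0.0172] slopes deg [-0.1528 -0.1393] [-0.0953 -0.0337 -0.0102] [0.0305 0.0347 0.0196]
```

View pics/w2.png

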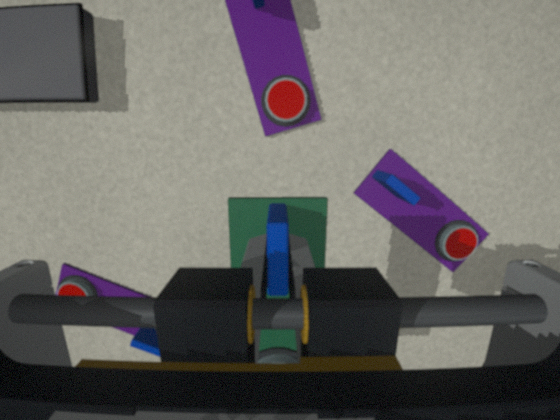

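Grasp is firm: opening 12 mm and plate level within 0.2°. Moving to the mouth.

```bash
python3 -c "
from h import *
np.set_printoptions(precision=4,suppress=True)
plan([.3257,.1563,.182],171.6,15)"
```

```text
pos [ 0.4753 -0.3069  0.1812] eul [-179.937    -0.003  -172.3506] total mm [-149.6008  463.2458    0.8496] tool mm [ 86.6064 479.0357  -1.3717] rot [-0.063   0.0058 16.0494] t 4.5333 F [-0.1027  0.3401 -1.8011]
0 [ 5.8 31.9 -0.1] [-0.    0.    1.07]
1 [ 6.4 31.8 -0.1] [-0.    0.    1.07]
2 [ 7.  31.7 -0.1] [-0.    0.    1.07]
3 [ 7.6 31.6 -0.1] [-0.    0.    1.07]
4 [ 8.1 31.4 -0.1] [-0.    0.    1.07]
5 [ 8.7 31.3 -0.1] [-0.    0.    1.07]
6 [ 9.3 31.1 -0.1] [-0.    0.    1.07]
7 [ 9.9 30.9 -0.1] [-0.    0.    1.07]
8 [10.5 30.7 -0.1] [-0.    0.    1.07]
9 [11.  30.5 -0.1] [-0.    0.    1.07]
10 [11.6 30.3 -0.1] [-0.    0.    1.07]
11 [12.2 30.1 -0.1] [-0.    0.    1.07]
12 [12.7 29.9 -0.1] [-0.    0.    1.07]
13 [13.3 29.6 -0.1] [-0.    0.    1.07]
14 [13.8 29.4 -0.1] [-0.    0.    1.07]
```

step_arm:
  steps:
    - {"x": 0.004,"y": 0.015,"z": 0.0,"ax": 0.0,"ay": 0.0,"az": 0.7,"claw": 0.0}
    - {"x": 0.008,"y": 0.028,"z": 0.0,"ax": 0.0,"ay": 0.0,"az": 1.1,"claw": 0.0}
    - {"x": 0.009,"y": 0.032,"z": 0.0,"ax": 0.0,"ay": 0.0,"az": 1.1,"claw": 0.0}
    - {"x": 0.01,"y": 0.032,"z": 0.0,"ax": 0.0,"ay": 0.0,"az": 1.1,"claw": 0.0}
    - {"x": 0.01,"y": 0.032,"z": 0.0,"ax": 0.0,"ay": 0.0,"az": 1.1,"claw": 0.0}

```text
time_s: 4.95
ee_pos: [0.4179, -0.171, 0.1746]
eef_rot: [3.139, -0.007, -3.106]
force: [1.1, 0.3, -1.7]
grip_width: 0.0117
```

step_arm:
  steps:
    - {"x": 0.01,"y": 0.032,"z": 0.0,"ax": 0.0,"ay": 0.0,"az": 1.1,"claw": 0.0}
    - {"x": 0.01,"y": 0.032,"z": 0.0,"ax": 0.0,"ay": 0.0,"az": 1.1,"claw": 0.0}
    - {"x": 0.01,"y": 0.032,"z": 0.0,"ax": 0.0,"ay": 0.0,"az": 1.1,"claw": 0.0}
    - {"x": 0.01,"y": 0.032,"z": 0.0,"ax": 0.0,"ay": 0.0,"az": 1.1,"claw": 0.0}
    - {"x": 0.011,"y": 0.032,"z": 0.0,"ax": 0.0,"ay": 0.0,"az": 1.1,"claw": 0.0}

```text
time_s: 5.37
ee_pos: [0.3606, -0.0037, 0.1701]
eef_rot: [3.138, -0.015, 3.074]
force: [0.1, -0.2, -2.5]
grip_width: 0.0116
```

```bash
python3 -c "
from h import *
np.set_printoptions(precision=4,suppress=True)
plan([.3257,.1563,.182],171.6,6)"
```

```text
pos [ 0.3606 -0.0037  0.1701] eul [179.7676  -0.8835 176.1201] total mm [-34.874  160.0301  11.8705] tool mm [ 45.8003 157.3475 -10.5275] rot [ 0.1974 -0.8922  4.5182] t 5.3667 F [ 0.0814 -0.2258 -2.5189]
0 [ 7.6 26.2 -1.8] [ 0.03 -0.15  0.75]
1 [ 8.  26.1 -1.8] [ 0.03 -0.15  0.75]
2 [ 8.3 26.  -1.8] [ 0.03 -0.15  0.75]
3 [ 8.6 25.9 -1.9] [ 0.03 -0.15  0.75]
4 [ 9.  25.8 -1.9] [ 0.03 -0.15  0.75]
5 [ 9.3 25.7 -1.9] [ 0.03 -0.15  0.75]
```

step_arm:
  steps:
    - {"x": 0.008,"y": 0.03,"z": -0.003,"ax": 0.0,"ay": -0.3,"az": 0.8,"claw": 0.0}
    - {"x": 0.009,"y": 0.03,"z": -0.003,"ax": 0.1,"ay": -0.3,"az": 0.8,"claw": 0.0}
    - {"x": 0.009,"y": 0.03,"z": -0.003,"ax": 0.1,"ay": -0.3,"az": 0.8,"claw": 0.0}
    - {"x": 0.01,"y": 0.027,"z": -0.002,"ax": 0.0,"ay": 0.0,"az": 0.8,"claw": 0.0}
    - {"x": 0.01,"y": 0.016,"z": 0.0,"ax": 0.0,"ay": 0.0,"az": 0.7,"claw": 0.0}

```text
time_s: 5.78
ee_pos: [0.321, 0.1407, 0.1781]
eef_rot: [-3.141, -0.006, 3.002]
force: [-0.3, -0.4, -1.8]
grip_width: 0.0113
```

step_arm:
  steps:
    - {"x": 0.0,"y": 0.006,"z": 0.0,"ax": 0.0,"ay": 0.0,"az": 0.4,"claw": 0.0}
    - {"x": 0.0,"y": 0.0,"z": 0.0,"ax": 0.0,"ay": 0.0,"az": 0.0,"claw": 0.0}

```text
time_s: 5.95
ee_pos: [0.3195, 0.1495, 0.1765]
eef_rot: [-3.14, -0.008, 2.998]
force: [0.1, -0.1, -1.0]
grip_width: 0.0116
```

```bash
python3 -c "
from h import *
np.set_printoptions(precision=4,suppress=True)
plan([.3257,.1563,.15],171.6,2)
for n in ['wrist','top','scene']:
    o=ctrl.get_obs();p,d=vision.camera(n);save(n+'3',p);np.savez(n+'3.npz',p=p,d=d,pos=o['ee_pos'],rot=o['eef_rot'])
"
```

```text
pos [0.3195 0.1495 0.1765] eul [-179.9202   -0.4671  171.7825] total mm [  6.2362   6.7925 -26.4704] tool mm [-5.4169  7.6509 26.4164] rot [-0.0805 -0.4669  0.1828] t 5.95 F [ 0.0832 -0.1346 -1.0128]
0 [-2.7  3.8 13.2] [-0.04 -0.23  0.09]
1 [-2.6  3.8 13.2] [-0.04 -0.23  0.09]
```

View pics/wrist3.png

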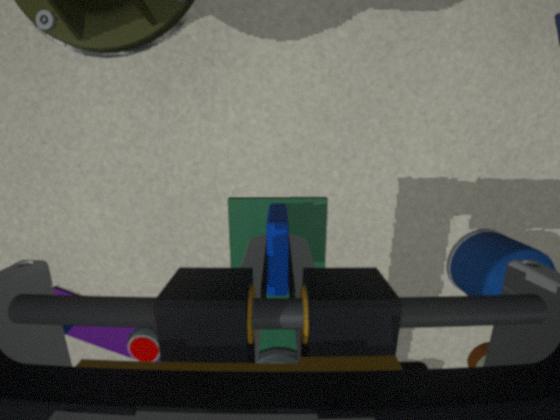

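View pics/top3.png

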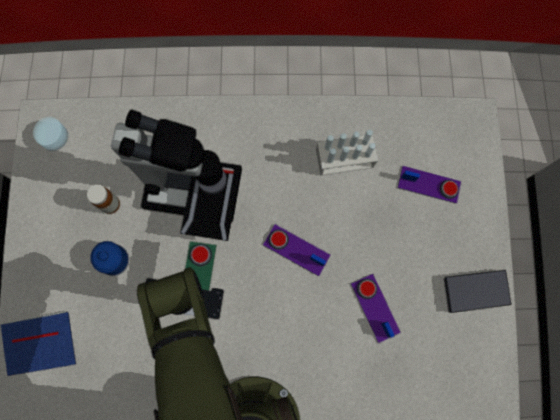

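View pics/scene3.png

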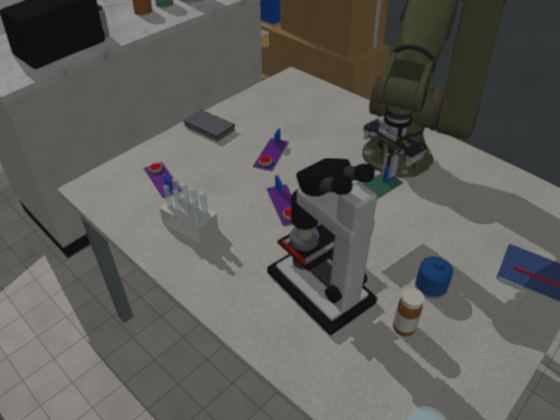

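The carrier hangs before the mouth, with the dish at top pixel (200,255) and the rails beyond. Checking the dish line against the rail line in the same camera.

Run:
```python
from h import *
np.set_printoptions(precision=4,suppress=True)
t=np.load('top3.npz');p=t['p'];hsv=cv2.cvtColor(p,cv2.COLOR_RGB2HSV).astype(int);H,S,V=[hsv[...,i] for i in range(3)]
pos=t['pos'];rot=t['rot'];R=Rn.from_euler('xyz',rot).as_matrix();print(pos,np.degrees(rot))
r=((H<8)|(H>172))&(S>150)&(V>100);r[:235]=0;r[275:]=0;r[:,:180]=0;r[:,220:]=0
vv,uu=np.nonzero(r);c=[uu.mean(),vv.mean()];zu=pos[2]-.0232
x=onz('top',[c],zu+.016)[0];print('dish',c,x,'tool',(x-pos)@R)
g=(H>60)&(H<95)&(S>80);g[:238]=0;g[295:]=0;g[:,:175]=0;g[:,225:]=0
C=[]
for v in range(246,264):
    u=np.nonzero(g[v])[0];a=onz('top',[[u.min(),v],[u.max(),v]],zu+.006,);C.append(np.r_[a.mean(0)[:2],np.linalg.norm(a[1]-a[0])])
C=np.array(C);f=np.polyfit(C[:,0],C[:,1],1);print('plate hd',np.degrees(np.arctan(f[0])),C[:,2].mean(),C[[0,-1]])
v=np.nonzero(g.sum(1)>8)[0].min();print('nose',v,onz('top',[[np.nonzero(g[v])[0].mean(),v]],zu+.006))
# rail line
xc=x[0];print('centreline y at dish',.1236-(xc-.55)*.148)
s=np.load('scene3.npz');PS=cloud('scene',s['d'])
```

```text
[0.3194 0.1489 0.1763] [-179.9046   -0.4951  171.7879]
dish [np.float64(199.76683937823833), np.float64(254.13471502590673)] [0.439  0.1312 0.1691] tool [-0.121  -0.0005  0.0062]
plate hd -8.869397262822298 0.06385764543218003 [[0.4612 0.1261 0.064 ]
 [0.4177 0.1328 0.0637]]
nose 243 [[0.469  0.1481 0.1591]]
centreline y at dish 0.140023497069996
```

```bash
cat >> h.py <<'E'
U=np.array([np.cos(np.radians(-8.4)),np.sin(np.radians(-8.4))])
def st(s,hov,n=1,lat=0):
    N=np.array([-U[1],U[0]])
    xy=np.array([.5248,.1272])+U*s+N*lat
    o=ctrl.get_obs();q=np.array([.5248,.1272]);dd=o['ee_pos'][:2]-q
    print('s now',dd@U*1e3,'lat',dd@N*1e3,'hov',(o['ee_pos'][2]-.1232)*1e3,'M',o['moment'],'grip',o['grip_width'])
    plan([*xy,.1232+hov],171.6,n)
np.set_printoptions(precision=4,suppress=True)
E
python3 -c "
from h import *
st(-.200,.006,2)"
```

```text
s now -205.69167472648903 lat -9.338745298327058 hov 53.464286682400164 M [ 0.0275  0.0627 -0.0416] grip 0.011590607529484286
pos [0.32   0.148  0.1767] eul [-179.9081   -0.4602  171.6927] total mm [  6.9948   8.4071 -47.4643] tool mm [-6.0878  9.4056 47.4019] rot [-0.0923 -0.4601  0.093 ] t 6.1 F [ 0.6605 -0.5374 -1.0563]
0 [-3.   4.7 23.7] [-0.05 -0.23  0.05]
1 [-2.9  4.7 23.7] [-0.05 -0.23  0.05]
```

step_arm:
  steps:
    - {"x": -0.002,"y": 0.004,"z": 0.012,"ax": 0.0,"ay": -0.2,"az": 0.1,"claw": 0.0}
    - {"x": -0.002,"y": 0.003,"z": 0.012,"ax": 0.0,"ay": -0.2,"az": 0.0,"claw": 0.0}
    - {"x": -0.001,"y": 0.002,"z": 0.012,"ax": 0.0,"ay": 0.0,"az": 0.0,"claw": 0.0}
    - {"x": 0.0,"y": 0.0,"z": 0.008,"ax": 0.0,"ay": 0.0,"az": 0.0,"claw": 0.0}
    - {"x": 0.0,"y": 0.0,"z": 0.0,"ax": 0.0,"ay": 0.0,"az": 0.0,"claw": 0.0}

```text
time_s: 6.52
ee_pos: [0.3274, 0.1527, 0.1304]
eef_rot: [-3.14, -0.001, 2.99]
force: [-0.5, -0.5, -1.6]
grip_width: 0.012
```

```bash
python3 -c "
from h import *
st(-.170,.004,2)"
```

```text
s now -198.9997725076266 lat -3.6093390179221463 hov 7.161065068438777 M [-0.0116  0.0701 -0.0102] grip 0.01201650077375887
pos [0.3274 0.1527 0.1304] eul [-179.8858   -0.0295  171.2912] total mm [29.2159 -0.6658 -3.1611] tool mm [-28.9815   3.7719   3.1386] rot [-0.1141 -0.0298 -0.3088] t 6.5167 F [-0.5109 -0.4573 -1.5515]
0 [-14.5   1.9   1.6] [-0.06 -0.01 -0.15]
1 [-14.5   1.8   1.6] [-0.06 -0.01 -0.15]
```

step_arm:
  steps:
    - {"x": -0.006,"y": 0.004,"z": 0.0015,"ax": -0.1,"ay": 0.0,"az": -0.3,"claw": 0.0}
    - {"x": -0.01,"y": 0.0,"z": 0.001,"ax": 0.0,"ay": 0.0,"az": 0.0,"claw": 0.0}
    - {"x": -0.012,"y": 0.0,"z": 0.0,"ax": 0.0,"ay": 0.0,"az": 0.0,"claw": 0.0}
    - {"x": -0.008,"y": 0.0,"z": 0.0,"ax": 0.0,"ay": 0.0,"az": 0.0,"claw": 0.0}
    - {"x": 0.0,"y": 0.0,"z": 0.0,"ax": 0.0,"ay": 0.0,"az": 0.0,"claw": 0.0}

```text
time_s: 6.93
ee_pos: [0.3684, 0.15, 0.1291]
eef_rot: [3.141, 0.001, 2.994]
force: [-0.3, 0.5, -1.6]
grip_width: 0.0116
```

```bash
python3 -c "
from h import *
st(-.155,.001,2)
p,d=vision.camera('top');save('top4',cv2.resize(p[150:320,120:280],None,fx=3.5,fy=3.5,interpolation=cv2.INTER_CUBIC))"
```

```text
s now -158.08688132287745 lat -0.2707921642362847 hov 5.913661398624925 M [ 0.0434 -0.0236  0.0125] grip 0.011617525018298526
pos [0.3684 0.15   0.1291] eul [179.9589   0.0778 171.5431] total mm [ 3.0933 -0.1831 -4.9137] tool mm [-3.0799  0.2703  4.918 ] rot [ 0.0411  0.0779 -0.0568] t 6.9333 F [-0.3076  0.5415 -1.6212]
0 [-1.5  0.1  2.5] [ 0.02  0.04 -0.03]
1 [-1.5  0.1  2.5] [ 0.02  0.04 -0.03]
```

View pics/top4.png

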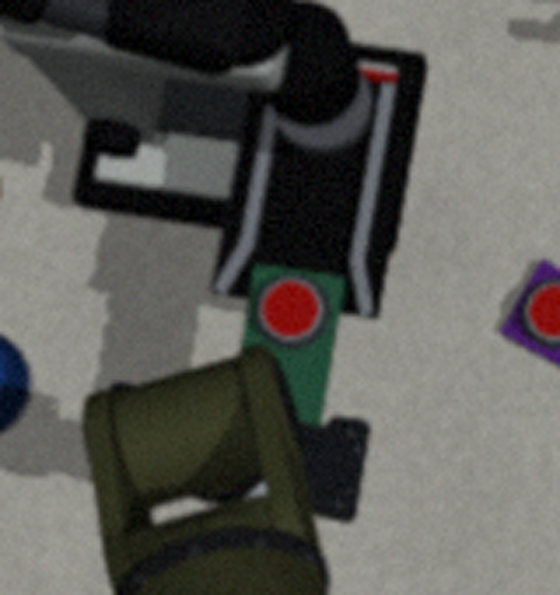

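The nose (crop columns 252–345) is centred between the flares (232–362). I lower it onto the deck.

step_arm:
  steps:
    - {"x": -0.001,"y": 0.0,"z": 0.003,"ax": 0.0,"ay": 0.0,"az": 0.0,"claw": 0.0}
    - {"x": 0.0,"y": 0.0,"z": 0.001,"ax": 0.0,"ay": 0.0,"az": 0.0,"claw": 0.0}
    - {"x": 0.0,"y": 0.0,"z": 0.001,"ax": 0.0,"ay": 0.0,"az": 0.0,"claw": 0.0}
    - {"x": 0.0,"y": 0.0,"z": 0.0,"ax": 0.0,"ay": 0.0,"az": 0.0,"claw": 0.0}

```text
time_s: 7.32
ee_pos: [0.3683, 0.1498, 0.1237]
eef_rot: [3.141, 0.001, 2.994]
force: [-0.9, 0.3, -1.4]
grip_width: 0.0118
```

```bash
python3 -c "
from h import *
st(-.155,.000,2)"
```

```text
s now -158.12420066612748 lat -0.46771222981435884 hov 0.46262804171570693 M [-0.0089  0.0006  0.0279] grip 0.011755708084579422
pos [0.3683 0.1498 0.1237] eul [179.9653   0.0479 171.5311] total mm [ 3.159   0.0063 -0.4626] tool mm [-3.1232  0.4712  0.4655] rot [ 0.0347  0.048  -0.0689] t 7.3167 F [-0.9443  0.3007 -1.4452]
0 [-1.6  0.2  0.2] [ 0.02  0.02 -0.03]
1 [-1.6  0.2  0.2] [ 0.02  0.02 -0.03]
```

step_arm:
  steps:
    - {"x": 0.0,"y": 0.0,"z": 0.001,"ax": 0.0,"ay": 0.0,"az": 0.0,"claw": 0.0}
    - {"x": 0.0,"y": 0.0,"z": 0.001,"ax": 0.0,"ay": 0.0,"az": 0.0,"claw": 0.0}
    - {"x": 0.0,"y": 0.0,"z": 0.0,"ax": 0.0,"ay": 0.0,"az": 0.0,"claw": 0.0}

```text
time_s: 7.57
ee_pos: [0.3685, 0.1503, 0.1226]
eef_rot: [3.14, 0.003, 2.995]
force: [-0.8, -1.0, 1.1]
grip_width: 0.0115
```

```bash
python3 -c "
from h import *
st(-.155,.000,2)"
```

```text
s now -158.0274738860836 lat 0.0231734501708129 hov -0.6164977533758415 M [-0.2681 -0.1667 -0.0867] grip 0.011475143101884237
pos [0.3685 0.1503 0.1226] eul [179.9101   0.1826 171.5851] total mm [ 2.9916 -0.4652  0.6165] tool mm [-3.0294 -0.0214 -0.6069] rot [ 0.0899  0.1826 -0.0147] t 7.5667 F [-0.8385 -1.0385  1.1465]
0 [-1.5 -0.  -0.3] [ 0.04  0.09 -0.01]
1 [-1.5 -0.  -0.3] [ 0.04  0.09 -0.01]
```

Contact with the deck (Fz changed by +2.6 N). Sliding in.

step_arm:
  steps:
    - {"x": -0.008,"y": 0.0,"z": -0.0003,"ax": 0.0,"ay": 0.1,"az": 0.0,"claw": 0.0}
    - {"x": -0.01,"y": 0.0,"z": 0.0,"ax": 0.0,"ay": 0.0,"az": 0.0,"claw": 0.0}
    - {"x": -0.01,"y": 0.0,"z": 0.0,"ax": 0.0,"ay": 0.0,"az": 0.0,"claw": 0.0}

```text
time_s: 7.82
ee_pos: [0.3971, 0.1463, 0.1234]
eef_rot: [3.14, 0.002, 2.996]
force: [0.7, -0.2, -1.3]
grip_width: 0.0121
```

```bash
python3 -c "
from h import *
st(-.090,.000,2)"
```

```text
s now -129.08739192195713 lat 0.29306053996703546 hov 0.2042133273161134 M [0.0133 0.1113 0.0293] grip 0.01206011936511688
pos [0.3971 0.1463 0.1234] eul [179.8847   0.1209 171.6727] total mm [38.6253 -5.9999 -0.2042] tool mm [-39.0865  -0.3433   0.286 ] rot [0.1154 0.1208 0.0729] t 7.8167 F [ 0.6508 -0.1838 -1.3271]
0 [-19.5  -0.2   0.1] [0.06 0.06 0.04]
1 [-19.5  -0.2   0.1] [0.06 0.06 0.04]
```

step_arm:
  steps:
    - {"x": -0.01,"y": 0.0,"z": 0.0005,"ax": 0.0,"ay": 0.0,"az": 0.0,"claw": 0.0}
    - {"x": -0.01,"y": 0.0,"z": 0.0003,"ax": 0.0,"ay": 0.0,"az": 0.0,"claw": 0.0}
    - {"x": -0.01,"y": 0.0,"z": 0.0003,"ax": 0.0,"ay": 0.0,"az": 0.0,"claw": 0.0}

```text
time_s: 8.07
ee_pos: [0.4307, 0.1415, 0.1229]
eef_rot: [3.139, 0.002, 2.996]
force: [-7.5, 1.4, 10.9]
grip_width: 0.0117
```

```bash
python3 -c "
from h import *
st(-.060,.000,2)"
```

```text
s now -95.16069400941022 lat 0.41717387781146487 hov -0.31020880682701424 M [-0.0422  0.963  -0.0779] grip 0.011720294081133755
pos [0.4307 0.1415 0.1229] eul [179.858    0.1249 171.646 ] total mm [34.7226 -5.5491  0.3102] tool mm [-35.1609  -0.4448  -0.2347] rot [0.1421 0.1248 0.0461] t 8.0667 F [-7.5419  1.3687 10.9275]
0 [-17.6  -0.2  -0.1] [0.07 0.06 0.02]
1 [-17.6  -0.2  -0.1] [0.07 0.06 0.02]
```

step_arm:
  steps:
    - {"x": -0.002,"y": 0.0,"z": -0.0008,"ax": 0.0,"ay": 0.0,"az": 0.0,"claw": 0.0}
    - {"x": -0.008,"y": 0.0,"z": 0.0,"ax": 0.0,"ay": 0.0,"az": 0.0,"claw": 0.0}

```text
time_s: 8.23
ee_pos: [0.4431, 0.1395, 0.1234]
eef_rot: [3.139, 0.002, 2.995]
force: [-0.3, 1.0, -2.8]
grip_width: 0.0113
```

```bash
python3 -c "
from h import *
st(-.060,.000,2)"
```

```text
s now -82.6025304460545 lat 0.2029150175500651 hov 0.19572096785366866 M [ 0.0396  0.137  -0.0345] grip 0.011285099384174845
pos [0.4431 0.1395 0.1234] eul [179.8629   0.1005 171.5993] total mm [22.3304 -3.5026 -0.1957] tool mm [-22.6022  -0.2032   0.2349] rot [ 0.1371  0.1005 -0.0006] t 8.2333 F [-0.2752  1.0486 -2.7964]
0 [-11.3  -0.1   0.1] [ 0.07  0.05 -0.  ]
1 [-11.3  -0.1   0.1] [ 0.07  0.05 -0.  ]
```

```bash
cat >> h.py <<'E'
def level(tag):
    o=ctrl.get_obs();p,d=vision.camera('wrist');save(tag,p)
    P=cloud('wrist',d,o);R=Rn.from_euler('xyz',o['eef_rot']).as_matrix();Q=(P-o['ee_pos'])@R
    hsv=cv2.cvtColor(p,cv2.COLOR_RGB2HSV).astype(int);H,S=hsv[...,0],hsv[...,1]
    g=(H>60)&(H<95)&(S>80)&(Q[...,2]<.06)&(Q[...,2]>0)
    q=Q[g];A=np.c_[q[:,0],q[:,1],np.ones(len(q))];f=np.linalg.lstsq(A,q[:,2],rcond=None)[0]
    w=P[g];A=np.c_[w[:,0],w[:,1],np.ones(len(w))];fw=np.linalg.lstsq(A,w[:,2],rcond=None)[0]
    print('tool plane',f,'world slopes',np.degrees(fw[:2]),'z med',np.median(w[:,2]),'tool x rear',np.percentile(q[:,0],99.5),'y',np.percentile(q[:,1],[.5,99.5]))
E
python3 -c "
from h import *
level('w5')
p,d=vision.camera('scene');save('s5',cv2.resize(p[150:340,240:420],None,fx=3.1,fy=3.1,interpolation=cv2.INTER_CUBIC))"
```

```text
tool plane [-0.0008 -0.0006  0.0171] world slopes [0.079  0.1615] z med 0.10624280869101706 tool x rear 0.030394671827429158 y [-0.0335  0.0339]
```

View pics/s5.png

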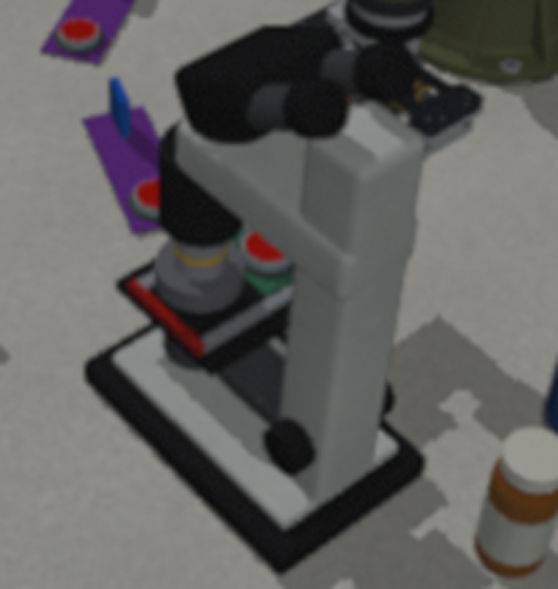

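Level and on the deck (top of plate z 0.106). Checking the head's clearance from the gripper and wrist at the home pose.

Run:
```python
from h import *
t=np.load('top0.npz');P=cloud('top',t['d'])[90:250,100:260].reshape(-1,3)
s=np.load('scene0.npz');P2=cloud('scene',s['d'])[150:320,260:400].reshape(-1,3)
for n,q in(('top',P),('scene',P2)):
  q=q[(q[:,0]>.45)&(q[:,0]<.9)&(q[:,1]>0)&(q[:,1]<.45)]
  S=(q[:,:2]-[.6438,.1096])@np.array([U,[-U[1],U[0]]]).T
  for a,b in[(.12,.2),(.2,.28),(.28,.34),(.34,.5)]:
    k=(q[:,2]>a)&(q[:,2]<b)
    for y0 in np.arange(-.1,.35,.05):
        m=k&(S[:,1]>=y0)&(S[:,1]<y0+.05)
        if m.sum()>5: print(n,a,b,'y %.2f'%y0,m.sum(),'x min %.3f'%np.percentile(S[m,0],2))
```

```text
top 0.12 0.2 y -0.05 177 x min -0.036
top 0.12 0.2 y 0.00 65 x min -0.037
top 0.12 0.2 y 0.10 128 x min -0.032
top 0.12 0.2 y 0.15 151 x min -0.054
top 0.12 0.2 y 0.25 95 x min -0.101
top 0.2 0.28 y -0.05 270 x min -0.035
top 0.2 0.28 y 0.00 74 x min -0.037
top 0.2 0.28 y 0.10 67 x min -0.033
top 0.2 0.28 y 0.15 103 x min -0.032
top 0.28 0.34 y -0.05 254 x min -0.032
top 0.28 0.34 y 0.00 197 x min -0.039
top 0.28 0.34 y 0.05 78 x min -0.038
top 0.28 0.34 y 0.10 212 x min -0.037
top 0.28 0.34 y 0.15 123 x min -0.037
top 0.34 0.5 y -0.05 51 x min -0.018
top 0.34 0.5 y 0.00 1104 x min -0.050
top 0.34 0.5 y 0.05 1063 x min -0.050
top 0.34 0.5 y 0.10 1071 x min -0.047
top 0.34 0.5 y 0.15 490 x min -0.044
scene 0.12 0.2 y -0.05 99 x min 0.006
scene 0.12 0.2 y 0.00 456 x min -0.029
scene 0.12 0.2 y 0.10 55 x min 0.031
scene 0.12 0.2 y 0.15 696 x min -0.021
scene 0.2 0.28 y -0.05 102 x min 0.009
scene 0.2 0.28 y 0.00 421 x min -0.006
scene 0.2 0.28 y 0.10 57 x min 0.031
scene 0.2 0.28 y 0.15 733 x min -0.021
scene 0.28 0.34 y -0.05 28 x min 0.000
scene 0.28 0.34 y 0.00 199 x min 0.032
scene 0.28 0.34 y 0.05 544 x min -0.016
scene 0.28 0.34 y 0.10 399 x min 0.002
scene 0.28 0.34 y 0.15 694 x min -0.026
scene 0.34 0.5 y 0.00 276 x min -0.033
scene 0.34 0.5 y 0.05 821 x min -0.037
scene 0.34 0.5 y 0.10 617 x min -0.033
scene 0.34 0.5 y 0.15 1625 x min -0.039
```

Head reaches back to x=-50 mm and the gripper front to about -83 mm, so it is clear. Continuing.

step_arm:
  steps:
    - {"x": -0.008,"y": 0.0,"z": 0.0002,"ax": 0.0,"ay": 0.0,"az": 0.0,"claw": 0.0}
    - {"x": -0.01,"y": 0.0,"z": 0.0,"ax": 0.0,"ay": 0.0,"az": 0.0,"claw": 0.0}
    - {"x": -0.008,"y": 0.0,"z": 0.0,"ax": 0.0,"ay": 0.0,"az": 0.0,"claw": 0.0}

```text
time_s: 8.58
ee_pos: [0.4697, 0.1356, 0.1233]
eef_rot: [3.139, 0.001, 2.995]
force: [-2.0, 0.1, 0.8]
grip_width: 0.0117
```

```bash
python3 -c "
from h import *
st(-.01,.000,1)"
```

```text
s now -55.74286327136258 lat 0.2257428910754798 hov 0.14846585102562537 M [-0.0135  0.353  -0.0297] grip 0.01170646822775642
pos [0.4697 0.1356 0.1233] eul [179.8661   0.0302 171.5945] total mm [45.2192 -6.9056 -0.1485] tool mm [-45.7428  -0.2217   0.172 ] rot [ 0.1339  0.0302 -0.0055] t 8.5833 F [-1.9704  0.0921  0.8267]
0 [-45.7  -0.2   0.2] [ 0.13  0.03 -0.01]
```

step_arm:
  steps:
    - {"x": -0.008,"y": 0.0,"z": -0.0001,"ax": 0.0,"ay": 0.0,"az": 0.0,"claw": 0.0}
    - {"x": -0.01,"y": 0.0,"z": 0.0,"ax": 0.0,"ay": 0.0,"az": 0.0,"claw": 0.0}
    - {"x": -0.01,"y": 0.0,"z": 0.0,"ax": 0.0,"ay": 0.0,"az": 0.0,"claw": 0.0}

```text
time_s: 8.83
ee_pos: [0.4992, 0.1312, 0.1234]
eef_rot: [3.139, -0.0, 2.995]
force: [-2.7, -0.1, 3.9]
grip_width: 0.0118
```

```bash
python3 -c "
from h import *
st(-.00,.000,1)"
```

```text
s now -25.912687722079845 lat 0.19654071185757818 hov 0.15453818836101696 M [-0.0351  0.5328 -0.104 ] grip 0.01184304551782587
pos [0.4992 0.1312 0.1234] eul [179.8761  -0.0084 171.6089] total mm [25.606  -3.9798 -0.1545] tool mm [-25.9127  -0.2009   0.1503] rot [ 0.1239 -0.0084  0.0089] t 8.8333 F [-2.6932 -0.1007  3.8881]
0 [-25.9  -0.2   0.2] [ 0.12 -0.01  0.01]
```

step_arm:
  steps:
    - {"x": -0.006,"y": 0.0,"z": -0.0002,"ax": 0.0,"ay": 0.0,"az": 0.0,"claw": 0.0}
    - {"x": -0.006,"y": 0.0,"z": 0.0,"ax": 0.0,"ay": 0.0,"az": 0.0,"claw": 0.0}
    - {"x": -0.003,"y": 0.0,"z": 0.0,"ax": 0.0,"ay": 0.0,"az": 0.0,"claw": 0.0}

```text
time_s: 9.08
ee_pos: [0.5163, 0.1285, 0.1234]
eef_rot: [3.14, -0.0, 2.995]
force: [-4.0, 1.2, 6.0]
grip_width: 0.0114
```

```bash
python3 -c "
from h import *
st(-.00,.000,1)"
```

```text
s now -8.621283498442256 lat 0.07846561415255095 hov 0.1510614293606105 M [-0.0335  0.679  -0.1288] grip 0.011380889031265783
pos [0.5163 0.1285 0.1234] eul [179.8832  -0.0262 171.5849] total mm [ 8.5173 -1.337  -0.1511] tool mm [-8.6214 -0.0765  0.147 ] rot [ 0.1168 -0.0262 -0.0152] t 9.0833 F [-3.9824  1.1821  6.0406]
0 [-8.6 -0.1  0.1] [ 0.12 -0.03 -0.02]
```

step_arm:
  steps:
    - {"x": -0.003,"y": 0.0,"z": -0.0003,"ax": 0.0,"ay": 0.0,"az": 0.0,"claw": 0.0}
    - {"x": -0.002,"y": 0.0,"z": 0.0,"ax": 0.0,"ay": 0.0,"az": 0.0,"claw": 0.0}

```text
time_s: 9.25
ee_pos: [0.5217, 0.1277, 0.1234]
eef_rot: [3.14, -0.001, 2.995]
force: [-0.6, 0.5, 0.8]
grip_width: 0.0118
```

step_arm:
  steps:
    - {"x": -0.002,"y": 0.0,"z": 0.0,"ax": 0.0,"ay": 0.0,"az": 0.0,"claw": 0.0}

```text
time_s: 9.33
ee_pos: [0.5238, 0.1274, 0.1234]
eef_rot: [3.14, -0.001, 2.995]
force: [-9.3, 3.7, 5.7]
grip_width: 0.012
```

step_arm:
  steps:
    - {"x": -0.002,"y": 0.0,"z": 0.0,"ax": 0.0,"ay": 0.0,"az": 0.0,"claw": 0.0}

```text
time_s: 9.42
ee_pos: [0.524, 0.1276, 0.1233]
eef_rot: [3.14, -0.006, 2.995]
force: [-27.4, 6.5, 14.1]
grip_width: 0.0113
```

```bash
python3 -c "
from h import *
st(-.00,.000,1)"
```

```text
s now -0.8069767758164804 lat 0.2508897034836126 hov 0.09367992811684656 M [ 0.8529  3.9896 -0.0889] grip 0.011305139779844936
pos [0.524  0.1276 0.1233] eul [179.9045  -0.3221 171.6015] total mm [ 0.7617 -0.3661 -0.0937] tool mm [-0.8075 -0.2511  0.0887] rot [ 0.0955 -0.3221  0.0012] t 9.4167 F [-27.4364   6.5142  14.0842]
0 [-0.8 -0.3  0.1] [ 0.1  -0.32  0.  ]
```

Contact with the stop (about 28 N along -x at s=-0.8 mm). Easing and checking level.

step_arm:
  steps:
    - {"x": 0.0,"y": 0.0,"z": 0.0,"ax": 0.0,"ay": -0.2,"az": 0.0,"claw": 0.0}
    - {"x": 0.0,"y": 0.0,"z": 0.0,"ax": 0.0,"ay": 0.0,"az": 0.0,"claw": 0.0}

```text
time_s: 9.58
ee_pos: [0.5237, 0.1278, 0.1235]
eef_rot: [3.14, -0.003, 2.995]
force: [0.4, 0.1, 0.2]
grip_width: 0.0116
```

```bash
python3 -c "
from h import *
st(-.00,.000,1)
level('w6')
p,d=vision.camera('scene');save('s6',cv2.resize(p[190:320,240:400],None,fx=4.5,fy=4.5,interpolation=cv2.INTER_CUBIC))"
```

```text
s now -1.220749165708009 lat 0.42134114665156663 hov 0.28477923184316856 M [-0.2477 -0.2605 -0.0769] grip 0.01155350182703077
pos [0.5237 0.1278 0.1235] eul [179.9111  -0.1601 171.6254] total mm [ 1.1461 -0.5952 -0.2848] tool mm [-1.2214 -0.4223  0.2807] rot [ 0.0889 -0.1601  0.0253] t 9.5833 F [0.4177 0.0664 0.2209]
0 [-1.2 -0.4  0.3] [ 0.09 -0.16  0.03]
tool plane [ 0.0054 -0.0072  0.0173] world slopes [0.222  0.4762] z med 0.10630332970922139 tool x rear 0.030667288865230423 y [-0.0357  0.1451]
```

View pics/s6.png

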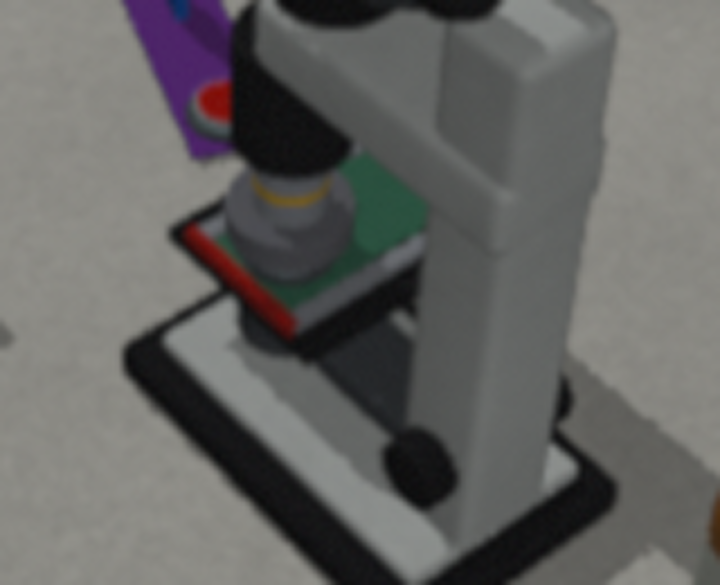

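The nose meets the red stop and the plate is flat between the rails. I re-seat it lightly forward, press down a touch and release.

step_arm:
  steps:
    - {"x": -0.001,"y": 0.0,"z": 0.0002,"ax": 0.0,"ay": 0.0,"az": 0.0,"claw": 0.0}

```text
time_s: 9.77
ee_pos: [0.5239, 0.1278, 0.1233]
eef_rot: [3.14, -0.005, 2.995]
force: [-18.1, 2.5, 12.9]
grip_width: 0.0118
```

```bash
python3 -c "
from h import *
st(-.00,.000,1)"
```

```text
s now -0.9427382872433175 lat 0.47345650772399583 hov 0.05824246160142377 M [ 0.1059  2.6118 -0.0958] grip 0.011757577353983938
pos [0.5239 0.1278 0.1233] eul [179.9088  -0.2805 171.6245] total mm [ 0.8635 -0.6061 -0.0582] tool mm [-0.9428 -0.4739  0.0529] rot [ 0.0912 -0.2805  0.0242] t 9.7667 F [-18.137    2.4863  12.879 ]
0 [-0.9 -0.5  0.1] [ 0.09 -0.28  0.02]
```

step_arm:
  steps:
    - {"x": -0.0003,"y": 0.0,"z": 0.0,"ax": 0.0,"ay": 0.0,"az": 0.0,"claw": 0.035}
    - {"x": 0.0,"y": 0.0,"z": 0.0,"ax": 0.0,"ay": 0.0,"az": 0.0,"claw": 0.035}
    - {"x": 0.0,"y": 0.0,"z": 0.0,"ax": 0.0,"ay": 0.0,"az": 0.0,"claw": 0.035}
    - {"x": 0.0,"y": 0.0,"z": 0.0,"ax": 0.0,"ay": 0.0,"az": 0.0,"claw": 0.035}

```text
time_s: 10.1
ee_pos: [0.5245, 0.1277, 0.1232]
eef_rot: [3.14, -0.005, 2.995]
force: [0.9, -0.0, 0.7]
grip_width: 0.0338
```

```bash
python3 -c "
from h import *
st(-.00,.000,1)
level('w7')"
```

```text
s now -0.3317209689408606 lat 0.506857033437886 hov -0.022092429195583185 M [0.0895 0.0331 0.0009] grip 0.03381215536818698
pos [0.5245 0.1277 0.1232] eul [179.8955  -0.2586 171.627 ] total mm [ 0.2541 -0.5499  0.0221] tool mm [-0.3314 -0.507  -0.0245] rot [ 0.1044 -0.2587  0.0268] t 10.1 F [ 0.8999 -0.0233  0.6935]
0 [-0.3 -0.5 -0. ] [ 0.1  -0.26  0.03]
tool plane [ 0.0051 -0.0061  0.0172] world slopes [0.0983 0.4426] z med 0.10610622760428444 tool x rear 0.03125761398959094 y [-0.0356  0.0611]
```

View pics/w7.png

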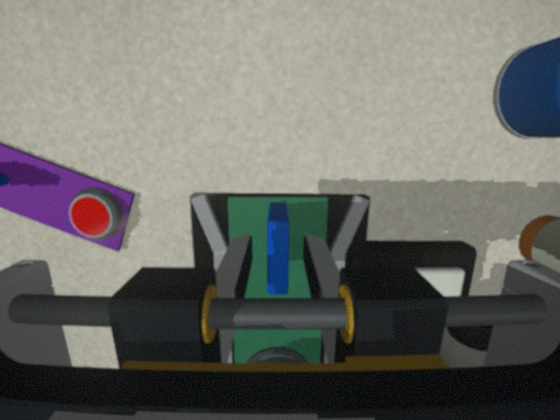

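Released. The fin is free between the fingers and the rear edge is flush with the deck's open end (row 196). Retreating up, then back.

step_arm:
  steps:
    - {"x": 0.0,"y": 0.0,"z": -0.01,"ax": 0.0,"ay": 0.0,"az": 0.0,"claw": 0.035}
    - {"x": 0.0,"y": 0.0,"z": -0.02,"ax": 0.0,"ay": 0.0,"az": 0.0,"claw": 0.035}
    - {"x": 0.0,"y": 0.0,"z": -0.025,"ax": 0.0,"ay": 0.0,"az": 0.0,"claw": 0.035}
    - {"x": 0.005,"y": 0.0,"z": -0.02,"ax": 0.0,"ay": 0.0,"az": 0.0,"claw": 0.035}

```text
time_s: 10.48
ee_pos: [0.5186, 0.1277, 0.1983]
eef_rot: [-3.141, -0.012, 2.995]
force: [-0.5, -0.5, 0.4]
grip_width: 0.0351
```

step_arm:
  steps:
    - {"x": 0.02,"y": 0.0,"z": -0.005,"ax": 0.0,"ay": 0.0,"az": 0.0,"claw": 0.035}
    - {"x": 0.03,"y": 0.0,"z": 0.0,"ax": 0.0,"ay": 0.0,"az": 0.0,"claw": 0.035}
    - {"x": 0.03,"y": 0.0,"z": 0.0,"ax": 0.0,"ay": 0.0,"az": 0.0,"claw": 0.035}
    - {"x": 0.03,"y": 0.0,"z": 0.0,"ax": 0.0,"ay": 0.0,"az": 0.0,"claw": 0.035}
    - {"x": 0.03,"y": 0.0,"z": 0.0,"ax": 0.0,"ay": 0.0,"az": 0.0,"claw": 0.035}

```text
time_s: 10.9
ee_pos: [0.3799, 0.148, 0.2122]
eef_rot: [3.139, -0.001, 2.992]
force: [0.2, 0.0, 0.3]
grip_width: 0.0351
```

step_arm:
  steps:
    - {"x": 0.02,"y": 0.0,"z": 0.0,"ax": 0.0,"ay": 0.0,"az": 0.0,"claw": 0.035}
    - {"x": 0.0,"y": 0.0,"z": 0.0,"ax": 0.0,"ay": 0.0,"az": 0.0,"claw": 0.035}
    - {"x": 0.0,"y": 0.0,"z": 0.0,"ax": 0.0,"ay": 0.0,"az": 0.0,"claw": 0.035}

```text
time_s: 11.15
ee_pos: [0.3557, 0.1517, 0.215]
eef_rot: [3.136, 0.003, 2.994]
force: [0.8, 0.0, 0.2]
grip_width: 0.0352
```

Run:
```python
from h import *
o=ctrl.get_obs();print(o['time_s'],o['ee_pos'],o['force'],o['joint_vel'])
for n in ['top','scene','wrist']:
    p,d=vision.camera(n);np.savez(n+'8.npz',p=p,d=d,pos=o['ee_pos'],rot=o['eef_rot']);save(n+'8',p)
    if n=='top':
        save('top8c',cv2.resize(p[130:280,110:260],None,fx=3.8,fy=3.8,interpolation=cv2.INTER_CUBIC)); 
        hsv=cv2.cvtColor(p,cv2.COLOR_RGB2HSV).astype(int);H,S=hsv[...,0],hsv[...,1]
        b=(H>100)&(H<125)&(S>140);b[:205]=0;b[245:]=0;b[:,:185]=0;b[:,240:]=0
        P=cloud('top',d)
        if b.sum():
            t=b&(P[...,2]>.147);vv,uu=np.nonzero(t);q=onz('top',np.c_[uu,vv],.156);r=cv2.minAreaRect(q[:,:2].astype(np.float32));print('fin',r,np.median(P[t],0),'expected',np.array([.6438,.1096])-.125*U)
        g=(H>60)&(H<95)&(S>80);g[:170]=0;g[245:]=0;g[:,:180]=0;g[:,245:]=0
        w=P[g];A=np.c_[w[:,:2],np.ones(len(w))];print('plate slopes',np.degrees(np.linalg.lstsq(A,w[:,2],rcond=None)[0][:2]),np.median(w,0))
a=np.load('top0.npz')['p'].astype(int);b=np.load('top8.npz')['p'].astype(int)
for nm,(x0,x1,y0,y1) in dict(canister=(85,135,235,280),jar=(82,125,180,215),rack=(310,385,125,180)).items():
    print(nm,np.abs(a-b)[y0:y1,x0:x1].mean())
```

```text
11.15 [0.3557 0.1517 0.215 ] [0.769  0.0177 0.1834] [ 0.0136 -0.047   0.0186  0.0034  0.0139  0.0095]
fin ((0.5189923048019409, 0.12700171768665314), (0.013473293744027615, 0.043610189110040665), 81.09634399414062) [0.5182 0.1268 0.1562] expected [0.5201 0.1279]
plate slopes [-49.0413 -77.3075] [0.5664 0.1158 0.107 ]
canister 10.826518518518519
jar 5.6057585825027685
rack 6.32210101010101
```

View pics/top8c.png

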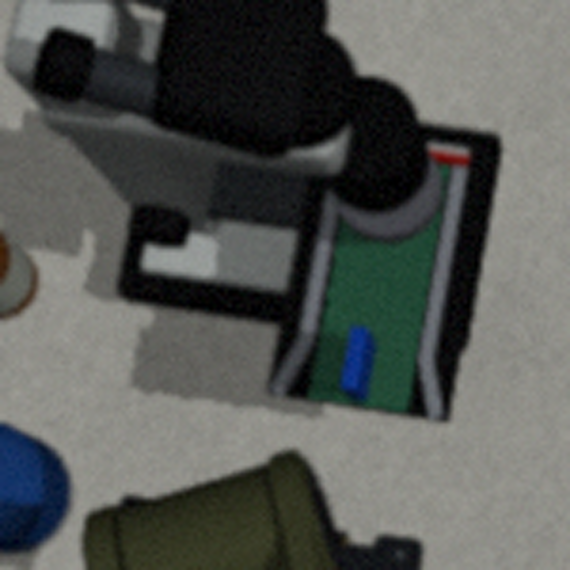

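View pics/scene8.png

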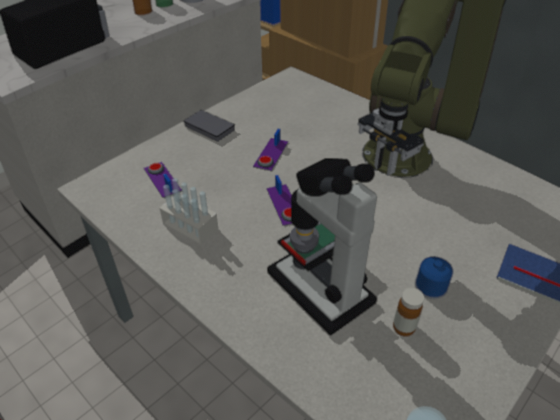

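Run:
```python
from h import *
for f in('0','8'):
    for cam,(x0,x1,y0,y1) in dict(top=(80,140,230,285),scene=(410,460,250,300)).items():
        p=np.load(cam+f+'.npz')['p'][y0:y1,x0:x1];h=cv2.cvtColor(p,cv2.COLOR_RGB2HSV).astype(int)
        m=(h[...,0]>100)&(h[...,0]<125)&(h[...,1]>120);print(f,cam,m.sum(),np.argwhere(m).mean(0))
t=np.load('top8.npz');P=cloud('top',t['d']);h=cv2.cvtColor(t['p'],cv2.COLOR_RGB2HSV).astype(int)
g=(h[...,0]>60)&(h[...,0]<95)&(h[...,1]>80);g[:170]=0;g[240:]=0;g[:,:180]=0;g[:,245:]=0
g&=(P[...,2]>.1)&(P[...,2]<.112);w=P[g]
print('z',np.median(w[:,2]),'slopes deg',np.degrees(np.linalg.lstsq(np.c_[w[:,:2],np.ones(len(w))],w[:,2],rcond=None)[0][:2]))
p=np.load('scene8.npz')['p'];save('s8c',cv2.resize(p[220:285,260:350],None,fx=8,fy=8,interpolation=cv2.INTER_CUBIC))
```

```text
0 top 942 [27.9193 28.8195]
0 scene 1077 [26.2674 23.8756]
8 top 937 [27.8709 28.793 ]
8 scene 1068 [26.4326 23.8258]
z 0.10674430583411798 slopes deg [-0.0242  0.0102]
```

View pics/s8c.png

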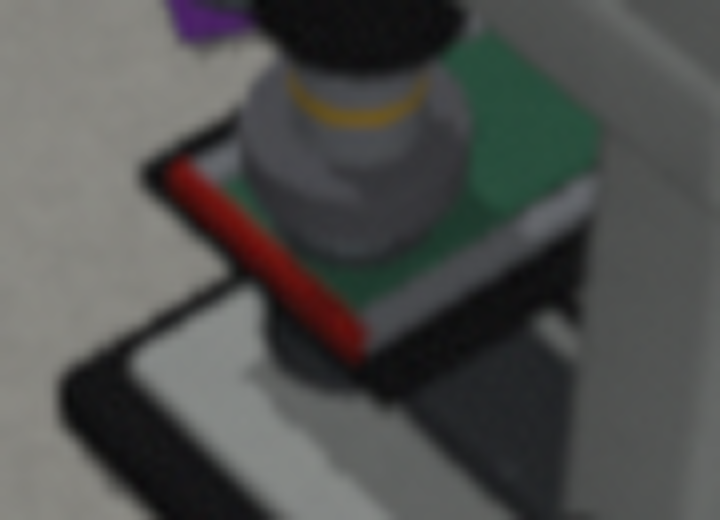

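Green meets red with no gap, the plate is flat, and the canister hasn't moved.

```bash
python3 -c "
from station import ticket
print(ticket.hand_in())"
```

```text
the job is handed in; nothing more can be done
None
```

I picked up the green carrier by its blue fin and set it, dish end first, in the mouth of the stage. I slid it between the rails to the red stop, let go, backed the arm clear, and handed in at about 11 s.

**Home against the stop:** The stop was felt twice, at about 28 N and then 18 N. In the final scene view the green nose meets the red stop with no visible gap. The fin measured about 1 mm from where I expected it, which is within the 2 mm calibration.

**Lying flat:** The plate's slope measured 0.02° and its top is at 0.107 m, which matches resting on the deck.

**Other objects:** The canister's position agrees before and after to within 0.2 pixel. I compared the rack and jar only by overall picture difference, which was low, and they look unmoved. No reading suggested a knock on the objective.

**Checks that disagreed or failed:**
- The plate's final heading read about 0.5° off the rail direction, within the rails' clearance and my measurement noise.
- One plate-slope fit was spoiled by bad depth pixels. I redid it with those filtered out, and that is the figure above.
- My first three move calls were refused because of their format, and the arm did not move.

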